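Pack the stone tumblers into the twist-lock canister

TASK

Pack away the stone tumblers: unscrew the clear cover from the black canister base and stand it upright on the table. Set every tumbler upright into the base's socket, nested one inside another in any order, each lowered gently so that it rests in the one below without being jammed down. Then put the cover back over the stack, level and down on the base, turn it clockwise until it is fully home against its stop, and do not push the other things about.

Things in the scene. Friction and masses are not known exactly. Their poses are not given: they have to be found in the camera images.
- cup0: One of up to five identical open tapered white tumblers, 54 mm high, 70 g with a weighted foot; origin: centre of its underside, z up through its mouth. Outer radius 17.6 mm at the foot, 26 at 42 mm height; then an upright rim band of radius 28 mm from 42 to 54 mm height, to grip it by. Wall 2.8 mm. Set loosely into another tumbler it rests 14 to 21 mm higher than that one.
- cup1: One of up to five identical open tapered white tumblers, 54 mm high, 70 g with a weighted foot; origin: centre of its underside, z up through its mouth. Outer radius 17.6 mm at the foot, 26 at 42 mm height; then an upright rim band of radius 28 mm from 42 to 54 mm height, to grip it by. Wall 2.8 mm. Set loosely into another tumbler it rests 14 to 21 mm higher than that one.
- cup2: One of up to five identical open tapered white tumblers, 54 mm high, 70 g with a weighted foot; origin: centre of its underside, z up through its mouth. Outer radius 17.6 mm at the foot, 26 at 42 mm height; then an upright rim band of radius 28 mm from 42 to 54 mm height, to grip it by. Wall 2.8 mm. Set loosely into another tumbler it rests 14 to 21 mm higher than that one.
- cup3: One of up to five identical open tapered white tumblers, 54 mm high, 70 g with a weighted foot; origin: centre of its underside, z up through its mouth. Outer radius 17.6 mm at the foot, 26 at 42 mm height; then an upright rim band of radius 28 mm from 42 to 54 mm height, to grip it by. Wall 2.8 mm. Set loosely into another tumbler it rests 14 to 21 mm higher than that one.
- cup4: One of up to five identical open tapered white tumblers, 54 mm high, 70 g with a weighted foot; origin: centre of its underside, z up through its mouth. Outer radius 17.6 mm at the foot, 26 at 42 mm height; then an upright rim band of radius 28 mm from 42 to 54 mm height, to grip it by. Wall 2.8 mm. Set loosely into another tumbler it rests 14 to 21 mm higher than that one.
- base: Black and grey canister base fixed to the table; origin: centre of its underside, z up. A disc of radius 55 mm, 10 mm thick, the cover's seat; on it a neck of radius 31.5 mm up to 28 mm height with a tapered socket: the first tumbler rests with its underside 12 to 17 mm above the base's. Three thread ridges, 20 to 25.5 mm high up, run round the neck out to radius 37 mm. The table 0.2 m to its right (-y) is free.
- cover: Clear cover, screwed on the base at the start; origin: centre of its open lower edge, z up. Outside radius 43 mm, inside 40, 144 mm high, plus a black round knob, radius 20 mm, from 144 to 174 mm height; 200 g. Lugs in the gaps, it lifts off or drops to the base's disc (origin 10 mm above the base's); else the lugs rest on the ridges, 10 to 13 mm higher, until it is turned to where they drop.
- lug (a point): Lug on the cover's x axis, 36 mm from the axis and 5 mm above the lower edge. Three such lugs, at 0, 120 and 240 degrees (black ribs outside mark them): 10 mm wide, standing inward to radius 34 mm, 3 to 8 mm above the lower edge. At the start the lugs stand under the ridges, 31 to 55 degrees clockwise of the gaps.
- home0 (a point): Point on the base where a lug stands when the cover is fully home, 36 mm from the base's axis at -62 degrees from its x axis, 15 mm above its underside. Any lug may stand at any home point.
- home1 (a point): Point on the base where a lug stands when the cover is fully home, 36 mm from the base's axis at -182 degrees from its x axis, 15 mm above its underside. Any lug may stand at any home point.
- home2 (a point): Point on the base where a lug stands when the cover is fully home, 36 mm from the base's axis at -302 degrees from its x axis, 15 mm above its underside. Any lug may stand at any home point.
- ring_box: Bystander: dark ring box, 46 x 46 x 30 mm with a ring 20 mm high standing on it; origin at the centre of its underside.
- loupe: Bystander: steel folding loupe, 16 mm high, a disc of radius 12.5 mm at its origin and an arm reaching 41 mm along its x axis.
- bead_tin: Bystander: round aluminium tin, radius 24 mm, 22 mm high; origin at the centre of its underside.
- tweezers: Bystander: steel tweezers, 110 x 8 x 6 mm, along its x axis; origin at the centre of its underside.
- gap (a point): Centre of one of the three 40 degree wide gaps between the base's thread ridges, on the base's x axis, 36 mm from its axis, 15 mm above its underside; the others lie 120 and 240 degrees on (white marks on the disc). A lug dropped into a gap can turn only clockwise seen from above, under the ridge, 62 degrees from the gap's centre to a stop.
Mind the look-alikes: they are no part of the job. Leave any blue or orange look-alike of the cup2 alone.

How it is judged (in metres and radians):
On the way, in this order (a step that is already met when the one before it is completed fails the run):
1. the cover is off the base and stands upright on the table (horizontal distance between cover and base above 0.09 m and height (world z) of cover below 0.005 m and angle between cover's own z axis and vertical below 0.1 rad), for 0.2 s.
2. every tumbler is nested upright in the base's socket ((z of cup0 in the frame of base between 0.009 and 0.025 m or z of cup0 in the frame of cup1 between 0.009 and 0.025 m or z of cup0 in the frame of cup2 between 0.009 and 0.025 m or z of cup0 in the frame of cup3 between 0.009 and 0.025 m or z of cup0 in the frame of cup4 between 0.009 and 0.025 m) and horizontal distance between each of cup0, cup1, cup2, cup3, cup4 and base below 0.008 m and angle between each of cup0, cup1, cup2, cup3, cup4's own z axis and vertical below 0.12 rad and linear speed of each of cup0, cup1, cup2, cup3, cup4 below 0.03 m/s and (z of cup1 in the frame of base between 0.009 and 0.025 m or z of cup1 in the frame of cup0 between 0.009 and 0.025 m or z of cup1 in the frame of cup2 between 0.009 and 0.025 m or z of cup1 in the frame of cup3 between 0.009 and 0.025 m or z of cup1 in the frame of cup4 between 0.009 and 0.025 m) and (z of cup2 in the frame of base between 0.009 and 0.025 m or z of cup2 in the frame of cup0 between 0.009 and 0.025 m or z of cup2 in the frame of cup1 between 0.009 and 0.025 m or z of cup2 in the frame of cup3 between 0.009 and 0.025 m or z of cup2 in the frame of cup4 between 0.009 and 0.025 m) and (z of cup3 in the frame of base between 0.009 and 0.025 m or z of cup3 in the frame of cup0 between 0.009 and 0.025 m or z of cup3 in the frame of cup1 between 0.009 and 0.025 m or z of cup3 in the frame of cup2 between 0.009 and 0.025 m or z of cup3 in the frame of cup4 between 0.009 and 0.025 m) and (z of cup4 in the frame of base between 0.009 and 0.025 m or z of cup4 in the frame of cup0 between 0.009 and 0.025 m or z of cup4 in the frame of cup1 between 0.009 and 0.025 m or z of cup4 in the frame of cup2 between 0.009 and 0.025 m or z of cup4 in the frame of cup3 between 0.009 and 0.025 m)), for 0.2 s.
3. the cover is level and down on the base over the stack (z of cover in the frame of base between 0.007 and 0.0125 m and horizontal distance between cover and base below 0.005 m and angle between cover's own z axis and vertical below 0.05 rad), for 0.2 s.
At the end, for the whole second after the job is handed in: Each tumbler present is upright (7 deg), within 8 mm of the base's axis, and 9-25 mm above the base's underside or above another tumbler's; the cover is level (3 deg), down on the base (within 3 mm), a lug within 7 mm of a home point; all at rest (all of step 2 and all of step 3 and (horizontal distance between lug and home0 below 0.007 m or horizontal distance between lug and home1 below 0.007 m or horizontal distance between lug and home2 below 0.007 m) and linear speed of cover below 0.02 m/s); the robot touches nothing.
It fails at once if a tumbler is jammed into another or into the socket with more than 30 N (contact force between cup0 and cup1 above 30 N or contact force between any of cup0, cup1 and cup2 above 30 N or contact force between any of cup0, cup1, cup2 and cup3 above 30 N or contact force between any of cup0, cup1, cup2, cup3 and cup4 above 30 N or contact force between any of cup0, cup1, cup2, cup3, cup4 and base above 30 N).
It fails at once if the ring box is pushed more than 30 mm (distance of ring_box from where it was at the start of the episode above 0.03 m).
It fails at once if the loupe is pushed more than 30 mm (distance of loupe from where it was at the start of the episode above 0.03 m).
It fails at once if the bead tin is pushed more than 30 mm (distance of bead_tin from where it was at the start of the episode above 0.03 m).
It fails at once if the tweezers is pushed more than 30 mm (distance of tweezers from where it was at the start of the episode above 0.03 m).
Of cup0, cup1, cup2, cup3, cup4 only 3 to 5 are there at a start; the rules pass over those that are not, and their reading is None.
At some moment in a run one of cup0, cup1, cup2, cup3, cup4 may be knocked a few centimetres aside while the robot is not near it.
It also fails if it takes over 210 s, if anything falls off the work surface, if the arm or the gripper's body presses on something with over 40 N, if the wrist force passes 120 N, or if a joint passes its speed limit or range.

ROBOT

A 7-joint arm with a two-finger parallel gripper is mounted at the origin on the work surface. World frame = base frame: x ahead of the robot, y to its left, z up, the work surface at z = 0. Lengths are in m, angles in degrees, forces in N, time in s.
With the tool pointing down it reaches from about 0.425 to 0.875 m from the base axis. Payload 4.7 kg.
Tool frame: the origin (TCP) lies at the very end of the fingers, on their centre line; the grasp point (between the pads) lies env.hold_point_z behind it (env.hold_point_z is the distance from the TCP to the grasp point, in m); z points along the fingers, y is the line along which they close (so a half turn about z gives the same grasp; the last joint's range is limited). The gripper opens to 87 mm and grips with 3 to 60 N. Pads are 19 mm wide; open, the fingers measure 117 mm over their backs; the gripper's body (75 mm by 190 mm) begins 51 mm behind the grasp point.
Start: joints at [-73.218, 18.392, -4.016, 83.108, 1.295, 78.541, -3.26], TCP at [0.179, 0.625, 0.195] pointing down, gripper open.
Joint ranges: [-163.93, 163.93], [-17.29, 119.83], [-79.2, 71.16], [3.27, 140.29], [-89.18, 269.18], [5.43, 117.66], [-154.24, 154.24]. Speed limits (degrees/s): [147.25, 147.25, 180, 180, 180, 180, 180].

INTERFACE

Orientations are given as [roll, pitch, yaw] about the fixed x, y, z axes, in that order (R = Rz(yaw) Ry(pitch) Rx(roll)).
In Python, from cell import env gives the robot as it stands.
- The arm moves only by the shell command python3 -m jog 'ROWS' [FORCE]. ROWS is JSON, a list of rows, each an object with "dp": the shift along the tool's x, y, z in cm, a list of three; "twist": the turn about the tool's z in degrees; "fingers": the opening, from 0 (shut) to 1 (fully open). A call has 1 to 8 rows; each row is the pose to reach, as a shift and turn from the pose commanded when the call began, along the tool's axes at that moment; what a row does not reach only later rows make up. A row lasts 1/8 s, in which the tool goes at most 62.5 mm and 10.7 degrees, less where a joint would pass 70% of its speed; a pose out of reach is approached as far as the arm can. A call with a gripper value outside its range is refused whole. The fingers move at their own pace and stop on an object; FORCE is the grip in N (left out, the last holds). Time passes only in rows, so rows that repeat a pose let the fingers close. It gives the time, the measured TCP pose, the force, the opening and the grip force at its end, in the units of the state.
- env.get_obs(): the state, without advancing time (a new reading comes with each control period).
- env.read_camera(name): name is "scene" or "side" or "wrist"; returns a dict with "pixels" (384x512x3 uint8, blue, green, red), "depth" (384x512 float32, m along the optical axis (not along the pixel's ray), 0 where there is no reading), "fx", "fy", "cx", "cy" (pixels), "rvec" (rotation vector, rad) and "tvec" (3), from world to camera coordinates, as OpenCV has them. Camera axes: x right, y down, z forward; pixel columns grow to the right and rows downward; lengths in m; the calibration is good to about 2 mm. A picture is of the moment at which its call begins.
- env.sign_off(): hands the job in; it is judged then, once.
The state is a dict: "time_s": time; "qpos": joint angles; "joint_velocities": joint speeds; "effort": joint torques, N m; "tool_pos": TCP position; "tool_rot": TCP orientation; "force": force on the tool from outside, world axes, zero at the start; "wrist_torque": the same for the moment, N m; "grip_width": finger opening in m; "grasp_force": force on a finger pad.
Only numpy, scipy, OpenCV 4.12 (cv2) and the standard library are available. Lean on these libraries where they do the work, as an engineer would, in place of code of your own. Each camera call takes 0.05 s, during which the arm holds its last target. There are 200 camera calls.

## Working session

There is one attempt and no reset: what is moved stays moved. The work goes in short steps, Python scripts to look and compute and a shell command to move; the robot and the scene stay as the last step left them, time stands still between calls to the robot, and variables do not carry over. Pictures are saved under pics/ and viewed, at most 14 in all, crops included, and the job is handed in when it is done.

```bash
ls; mkdir -p pics; python3 - <<'E'
from cell import env
import cv2,numpy as np
o=env.get_obs();print(o,env.hold_point_z)
for n in("scene","side"):
    c=env.read_camera(n);cv2.imwrite(f"pics/{n}0.png",c["pixels"]);np.savez(f"{n}0.npz",**c)
    print(n,c["fx"],c["cx"],c["cy"],c["rvec"],c["tvec"])
E
```

```text
pics
{'time_s': 0.0, 'qpos': array([-73.21699653,  18.43953173,  -4.0157131 ,  83.17562899,
         1.29384149,  78.53985754,  -3.26061143]), 'joint_velocities': array([ 0.10003084,  0.05172636,  0.01845247, -0.06325327,  0.01271007,
        0.12665537, -0.05284631]), 'effort': array([ 7.67241709e-04, -4.91303480e+01, -4.03702743e-01, -3.12533391e+01,
       -6.41333009e-02,  4.36990173e-02,  1.80750803e-04]), 'tool_pos': array([0.17876781, 0.62430062, 0.19364986]), 'tool_rot': array([-1.79890161e+02,  4.55239432e-03,  1.64026096e+02]), 'force': array([-0.27674994, -0.05070139, -0.12105989]), 'wrist_torque': array([ 0.02085281, -0.01717026,  0.02933945]), 'grasp_force': 0.0, 'grip_width': 0.08698064594701746} 0.0187
scene 445.17726281669894 253.41991519565045 187.56092663219465 [ 2.06404515  1.69681575 -0.47856554] [-0.23775549 -0.41539707  1.2946565 ]
side 493.88785927346004 253.71484857013525 182.7454945724995 [ 2.20888632 -0.20510559  0.07264161] [-0.51682935  0.17685117  1.00906267]
```

View pics/scene0.png

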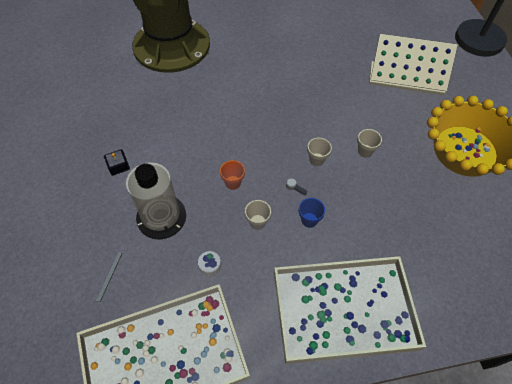

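View pics/side0.png

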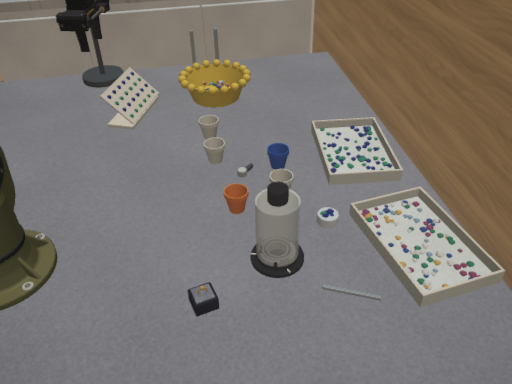

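The scene view shows white tumblers at (258,214), (319,150) and (369,142). There is an orange look-alike at (232,174) and a blue one at (311,213), both to be left alone because only white fits the description. The base and cover are at (157,200), with the knob at (147,176). The ring box is at (116,161), the tweezers at (110,277), the tin at (209,262) and the loupe at (295,186).

```bash
cat > h.py <<'E'
import cv2,numpy as np
from scipy.optimize import least_squares
def world(c):
    R=cv2.Rodrigues(np.array(c["rvec"],float))[0];t=np.array(c["tvec"],float).ravel()
    v,u=np.mgrid[0:384,0:512];d=c["depth"]
    P=np.stack([(u-c["cx"])/c["fx"]*d,(v-c["cy"])/c["fy"]*d,d],-1)
    W=(P-t)@R
    W[d<=0]=np.nan
    return W
def pix(c,p):
    return cv2.projectPoints(np.array(p,float).reshape(-1,1,3),np.array(c["rvec"],float),np.array(c["tvec"],float),np.array([[c["fx"],0,c["cx"]],[0,c["fy"],c["cy"]],[0,0,1.]],float),None)[0].reshape(-1,2)
def ray(c,uv,z):
    R=cv2.Rodrigues(np.array(c["rvec"],float))[0];t=np.array(c["tvec"],float).ravel()
    uv=np.atleast_2d(uv).astype(float)
    d=np.c_[(uv[:,0]-c["cx"])/c["fx"],(uv[:,1]-c["cy"])/c["fy"],np.ones(len(uv))]@R
    o=-R.T@t
    return o+d*((z-o[2])/d[:,2])[:,None]
def circ(p,r=None):
    p=p[:,:2];m=p.mean(0)
    if r is None:
        s=least_squares(lambda q:np.hypot(*(p-q[:2]).T)-q[2],[*m,.03],loss="soft_l1",f_scale=.002)
    else:
        s=least_squares(lambda q:np.hypot(*(p-q[:2]).T)-r,m,loss="soft_l1",f_scale=.002)
    return s.x,np.sqrt(np.mean(s.fun**2))
E
python3 - <<'E'
from h import *
np.set_printoptions(precision=4,suppress=True)
S={"scene":dict(cups=[(258,214),(319,150),(369,142)],look=[(232,174),(311,213)],knob=(147,174),misc=[(116,161),(209,262),(293,184),(121,255),(99,299)],gapdisc=(157,215)),
"side":dict(cups=[(281,180),(215,150),(209,127)],look=[(236,199),(278,157)],knob=(278,194),misc=[(203,298),(328,217),(242,172),(324,292),(379,298)],gapdisc=(278,255))}
for n,q in S.items():
    c=dict(np.load(n+"0.npz"));W=world(c)
    v,u=np.mgrid[0:384,0:512]
    for k in("cups","look"):
        for a,b in q[k]:
            w=W[b-20:b+21,a-20:a+21].reshape(-1,3);w=w[np.isfinite(w[:,2])]
            # isolate rim: z>0.045 near
            w=w[(w[:,2]>.046)&(w[:,2]<.06)]
            w0=np.median(w,0);w=w[np.hypot(*(w-w0)[:,:2].T)<.045]
            hi=w[w[:,2]>.0515]
            print(n,k,(a,b),len(hi),circ(hi),circ(w,.028))
    a,b=q["knob"];w=W[b-20:b+25,a-20:a+21].reshape(-1,3);w=w[w[:,2]>.165]
    print(n,"knob",len(w),w.mean(0),np.percentile(w[:,2],[5,50,95]),circ(w[w[:,2]<.181],None))
    w=W[...].reshape(-1,3);
    for a,b in q["misc"]:print(n,(a,b),np.nanmedian(W[b-1:b+2,a-1:a+2].reshape(-1,3),0))
E
for n in scene side; do python3 - $n <<'E'
import cv2,sys
n=sys.argv[1];im=cv2.imread(f"pics/{n}0.png")
x,y={"scene":(105,130),"side":(215,150)}[n]
cv2.imwrite(f"pics/{n}_c.png",cv2.resize(im[y:y+130,x:x+170],None,fx=4.5,fy=4.5,interpolation=cv2.INTER_CUBIC))
E
done
```

```text
scene cups (258, 214) 119 (array([0.6171, 0.1292, 0.0264]), np.float64(0.0010567460100680574)) (array([0.6178, 0.129 ]), np.float64(0.0021281793471920585))
scene cups (319, 150) 98 (array([0.4783, 0.3033, 0.0264]), np.float64(0.0013369679587410812)) (array([0.4786, 0.3031]), np.float64(0.002262044956801207))
scene cups (369, 142) 99 (array([0.4762, 0.4262, 0.0264]), np.float64(0.001363248851249776)) (array([0.4767, 0.4259]), np.float64(0.002343832512403498))
scene look (232, 174) 117 (array([0.5041, 0.0933, 0.0263]), np.float64(0.001145268697553079)) (array([0.5046, 0.0932]), np.float64(0.0022330831465458183))
scene look (311, 213) 121 (array([0.6338, 0.2428, 0.0264]), np.float64(0.0011397386731027417)) (array([0.6343, 0.2425]), np.float64(0.0021959999928047487))
scene knob 393 [ 0.5662 -0.0776  0.1818] [0.1689 0.1839 0.1864] (array([ 0.5614, -0.0789,  0.0196]), np.float64(0.0006937018904147128))
scene (116, 161) [ 0.4113 -0.1658  0.0325]
scene (209, 262) [0.6981 0.0109 0.0263]
scene (293, 184) [0.5438 0.2274 0.017 ]
scene (121, 255) [ 0.6379 -0.1702  0.0051]
scene (99, 299) [ 0.7268
[... 427 characters left out ...]
4722, 0.4286]), np.float64(0.0025070248138021702))
side look (236, 199) 96 (array([0.5008, 0.0938, 0.0266]), np.float64(0.0017008488174575715)) (array([0.5006, 0.0933]), np.float64(0.0023534101343410264))
side look (278, 157) 47 (array([0.63  , 0.2427, 0.0263]), np.float64(0.0016720420667868659)) (array([0.6299, 0.2442]), np.float64(0.0025704338205583556))
side knob 392 [ 0.5575 -0.0848  0.1799] [0.1671 0.1831 0.1855] (array([ 0.5592, -0.0774,  0.0198]), np.float64(0.0009521233832072389))
side (203, 298) [ 0.4001 -0.1793  0.032 ]
side (328, 217) [ 0.6905 -0.0004  0.0228]
side (242, 172) [0.5337 0.2163 0.0141]
side (324, 292) [ 0.6292 -0.1828 -0.0003]
side (379, 298) [ 0.7235 -0.2216  0.0048]
```

View pics/scene_c.png

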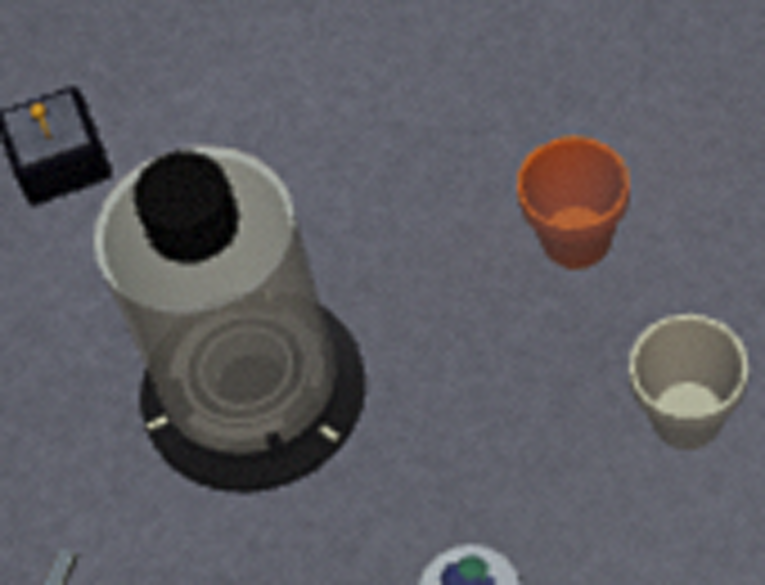

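View pics/side_c.png

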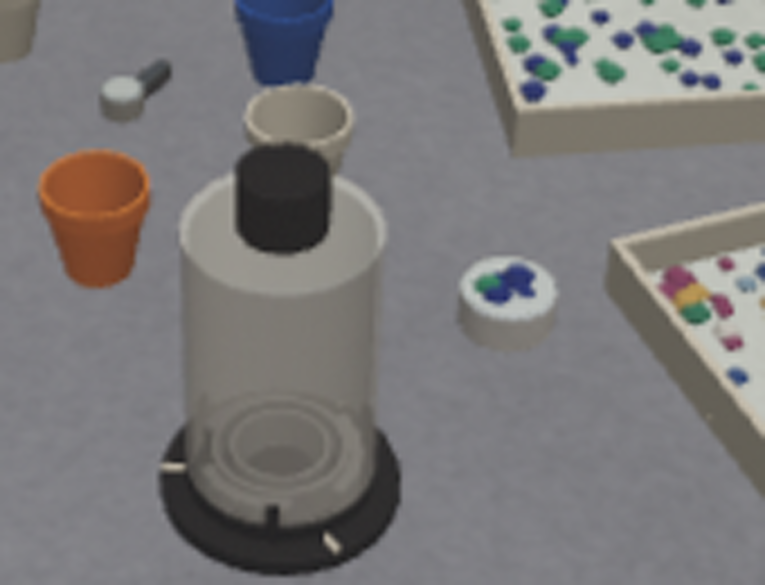

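The crops confirm it: the white tumbler sits at crop (690,380), the orange one is separate, and all three white tumblers stand upright. The base marks are at scene (140,224) and (178,226), and at side (253,254) and (289,271). The cover's black rib is at scene (166,228) and side (275,264).

```bash
cat >> h.py <<'E'
def to(x,y,z,yaw):
    from cell import env
    o=env.get_obs();p=o["tool_pos"];a=np.radians(o["tool_rot"][2])
    d=np.array([x,y,z])-p;ex=[np.cos(a),np.sin(a)];ey=[np.sin(a),-np.cos(a)]
    print("dp cm",np.round([100*d[:2]@ex,100*d[:2]@ey,-100*d[2]],2),"twist",round((o["tool_rot"][2]-yaw+180)%360-180,1),"t",round(o["time_s"],1),"F",np.round(o["force"],1),"pos",np.round(p,4),"rot",np.round(o["tool_rot"],1),"w",round(o["grip_width"],4),"j7",round(o["qpos"][6]))
E
python3 - <<'E'
from h import *
np.set_printoptions(precision=4,suppress=True)
for n,m,rb in(("scene",[(139.9,224.0),(178.3,226)],(166.1,227.8)),("side",[(253.4,253.8),(288.6,270.7)],(275.2,264.4))):
    c=dict(np.load(n+"0.npz"));W=world(c)
    # disc: dark, z~.01
    v=c["pixels"].max(-1);M=(v<45)&(W[...,2]<.016)&(W[...,2]>.004)&(np.abs(W[...,0]-.56)<.09)&(np.abs(W[...,1]+.08)<.09)
    M=M.astype(np.uint8);cn=max(cv2.findContours(M,cv2.RETR_EXTERNAL,cv2.CHAIN_APPROX_NONE)[0],key=cv2.contourArea)
    h=cv2.convexHull(cn).reshape(-1,2);p=ray(c,h,.010)
    b,r=circ(p);print(n,"disc",b,r)
    q=ray(c,m,.010)[:,:2]-b[:2];print("marks r",np.hypot(*q.T),"ang",np.degrees(np.arctan2(q[:,1],q[:,0])))
    for z in(.013,.02):
        q=ray(c,rb,z)[0,:2]-b[:2];print("rib",z,np.hypot(*q),np.degrees(np.arctan2(q[1],q[0])))
to(.5605,-.078,.23,60)
E
```

```text
scene disc [ 0.5652 -0.0783  0.0536] 0.0004142665530213626
marks r [0.0482 0.0467] ang [-78.205   48.4445]
rib 0.013 0.032980040865394925 15.274772809321316
rib 0.02 0.03677968537415923 14.95072850183282
side disc [ 0.559  -0.0795  0.0427] 0.0005758823312827694
marks r [0.048  0.0487] ang [164.6157 -73.3658]
rib 0.013 0.029187859831732735 -108.17568336704498
rib 0.02 0.0358126808834635 -107.08186364123364
dp cm [-56.02 -57.02  -3.62] twist 104.0 t 0.1 F [-0.1 -0.5  0.6] pos [0.1788 0.6244 0.1938] rot [-179.9    0.   164. ] w 0.087 j7 -3
```

```bash
python3 -m jog '[{"dp":[-5,-5,-3.6],"twist":10},{"dp":[-9,-9,-3.6],"twist":20},{"dp":[-13,-13,-3.6],"twist":30},{"dp":[-17,-17,-3.6],"twist":40},{"dp":[-21,-21,-3.6],"twist":50},{"dp":[-25,-25,-3.6],"twist":60},{"dp":[-28,-28.5,-3.6],"twist":70},{"dp":[-28,-28.5,-3.6],"twist":70}]'; python3 -c "
from h import *
to(.561,-.0785,.23,60)"
```

```text
dp cm [-56.09 -57.06  -3.62] twist 104.0 t 0.1 F [-0.1 -0.5  0.6] pos [0.1788 0.6244 0.1938] rot [-179.9    0.   164. ] w 0.087 j7 -3validation failed for argument at $[0]...
```

```bash
python3 -m jog '[{"dp":[-5,-5,-3.6],"twist":10,"fingers":1},{"dp":[-9,-9,-3.6],"twist":20,"fingers":1},{"dp":[-13,-13,-3.6],"twist":30,"fingers":1},{"dp":[-17,-17,-3.6],"twist":40,"fingers":1},{"dp":[-21,-21,-3.6],"twist":50,"fingers":1},{"dp":[-25,-25,-3.6],"twist":60,"fingers":1},{"dp":[-28,-28.5,-3.6],"twist":70,"fingers":1},{"dp":[-28,-28.5,-3.6],"twist":70,"fingers":1}]'; python3 -c "
from h import *
to(.561,-.0785,.23,60)"
```

```text
time_s: 1.1
tool_pos: [0.3716, 0.2701, 0.2308]
tool_rot: [180.0, 0.0, 93.6]
force: [-0.2, 0.9, 0.2]
grip_width: 0.0867
grasp_force: 0.0
dp cm [-35.97  16.74   0.08] twist 33.6 t 1.1 F [-0.2  0.9  0.2] pos [0.3716 0.2701 0.2308] rot [180.    0.   93.6] w 0.0867 j7 -37
```

```bash
python3 -m jog '[{"dp":[-5,2.3,0],"twist":10,"fingers":1},{"dp":[-10,4.7,0],"twist":20,"fingers":1},{"dp":[-15,7,0],"twist":30,"fingers":1},{"dp":[-20,9.3,0],"twist":33.6,"fingers":1},{"dp":[-25,11.6,0],"twist":33.6,"fingers":1},{"dp":[-30,14,0],"twist":33.6,"fingers":1},{"dp":[-36,16.75,0],"twist":33.6,"fingers":1},{"dp":[-36,16.75,0],"twist":33.6,"fingers":1}]'; python3 - <<'E'
from h import *
from cell import env
to(.561,-.0785,.23,60)
c=env.read_camera("wrist");cv2.imwrite("pics/w1.png",c["pixels"]);np.savez("w1.npz",**c);W=world(c)
w=W.reshape(-1,3);print(np.nanmax(w[:,2]))
k=(w[:,2]>.170)&(w[:,2]<.2)&(np.hypot(w[:,0]-.56,w[:,1]+.08)<.03)
print("knob",k.sum(),w[k].mean(0),circ(w[k]))
M=k.reshape(384,512).astype(np.uint8);cn=max(cv2.findContours(M,0,1)[0],key=cv2.contourArea)
p=ray(c,cv2.convexHull(cn).reshape(-1,2),.184);print(circ(p))
E
```

```text
time_s: 2.1
tool_pos: [0.5627, -0.0782, 0.2301]
tool_rot: [179.9, 0.2, 60.1]
force: [-0.1, 0.5, 0.2]
grip_width: 0.0873
grasp_force: 0.0
dp cm [-0.11 -0.13  0.01] twist 0.1 t 2.1 F [-0.1  0.5  0.2] pos [ 0.5627 -0.0782  0.2301] rot [179.9   0.2  60.1] w 0.0873 j7 -20
0.3794504597546115
knob 1684 [ 0.56127576 -0.07746362  0.1832791 ] (array([ 0.56121982, -0.07765753,  0.01410452]), np.float64(0.0047452841279553345))
(array([ 0.56119412, -0.07768441,  0.02011165]), np.float64(0.0004905984124637395))
```

View pics/w1.png

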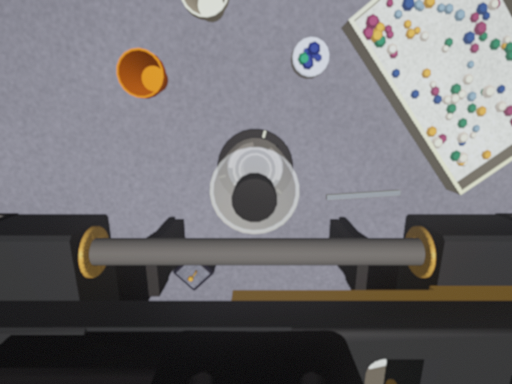

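The wrist view shows the knob at (255,197), centred between the fingers. It lies at about (0.561,-0.078), which agrees with the other two cameras. I'll go down and grip it.

```bash
python3 -m jog '[{"dp":[-0.1,-0.15,2],"twist":0,"fingers":1},{"dp":[-0.1,-0.15,4],"twist":0,"fingers":1},{"dp":[-0.1,-0.15,5.5],"twist":0,"fingers":1},{"dp":[-0.1,-0.15,6.5],"twist":0,"fingers":1},{"dp":[-0.1,-0.15,7.1],"twist":0,"fingers":1},{"dp":[-0.1,-0.15,7.1],"twist":0,"fingers":1}]' ; python3 -m jog '[{"dp":[0,0,0],"twist":0,"fingers":0.3},{"dp":[0,0,0],"twist":0,"fingers":0.3},{"dp":[0,0,0],"twist":0,"fingers":0.3},{"dp":[0,0,0],"twist":0,"fingers":0.3},{"dp":[0,0,0],"twist":0,"fingers":0.3},{"dp":[0,0,0],"twist":0,"fingers":0.3}]' 35
```

```text
time_s: 2.9
tool_pos: [0.5602, -0.0734, 0.1597]
tool_rot: [-180.0, -0.0, 60.4]
force: [-0.3, -0.1, -0.2]
grip_width: 0.0871
grasp_force: 0.0
time_s: 3.65
tool_pos: [0.5602, -0.0736, 0.1597]
tool_rot: [-180.0, -0.0, 60.4]
force: [0.2, 0.4, 0.9]
grip_width: 0.0354
grasp_force: 0.0
```

```bash
python3 -m jog '[{"dp":[0,0,0],"twist":0,"fingers":0.3},{"dp":[0,0,0],"twist":0,"fingers":0.3}]' 35; python3 - <<'E'
from h import *
from cell import env
for n in("side",):
    c=env.read_camera(n);cv2.imwrite(f"pics/{n}1.png",cv2.resize(c["pixels"][100:290,180:380],None,fx=3,fy=3))
E
```

```text
time_s: 3.9
tool_pos: [0.5602, -0.0736, 0.1598]
tool_rot: [180.0, -0.0, 60.4]
force: [0.2, -0.8, 0.7]
grip_width: 0.0269
grasp_force: 0.0
```

View pics/side1.png

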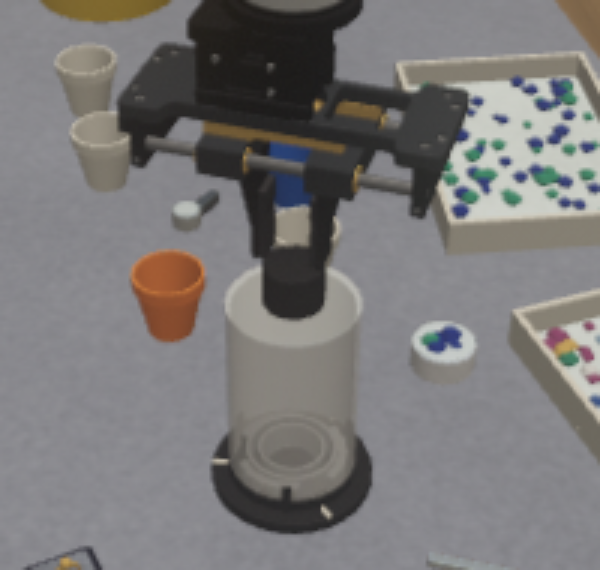

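The side view shows the fingers shut beside the knob: tips at about crop (262,255) and (320,265), knob at (293,285). They missed it. I'll measure the tips against the reported TCP.

```bash
python3 - <<'E'
from h import *
from cell import env
np.set_printoptions(precision=4,suppress=True)
o=env.get_obs();print(o["tool_pos"],o["qpos"])
for n in("side","scene"):
    c=env.read_camera(n);np.savez(n+"1.npz",**c);W=world(c)
    print(n,pix(c,[o["tool_pos"],[.561,-.078,.184]]))
    w=W.reshape(-1,3);k=(np.hypot(w[:,0]-.56,w[:,1]+.08)<.08)&(w[:,2]>.187)&(w[:,2]<.4)
    k&=(c["pixels"].reshape(-1,3).max(1)<90)
    zz=w[k]
    for lo in np.arange(.187,.27,.01):
        s=zz[(zz[:,2]>lo)&(zz[:,2]<lo+.01)]
        if len(s):print(round(lo,3),len(s),s.min(0),s.max(0))
    im=cv2.resize(c["pixels"][100:290,180:380] if n=="side" else c["pixels"][90:280,60:260],None,fx=3,fy=3)
    cv2.imwrite(f"pics/{n}2.png",im)
E
```

```text
[ 0.5603 -0.0736  0.1598] [-30.0388  10.4587  39.2353  99.5075  -6.9182  72.4732 -18.7505]
side [[277.2811 195.9788]
 [278.2792 187.0874]]
0.187 60 [ 0.5349 -0.0954  0.1873] [ 0.5809 -0.0592  0.1969]
0.197 69 [ 0.5352 -0.0944  0.197 ] [ 0.5837 -0.0567  0.2068]
0.207 69 [ 0.5335 -0.0962  0.2071] [ 0.5848 -0.0582  0.2166]
0.217 73 [ 0.532  -0.0947  0.2173] [ 0.5835 -0.059   0.2269]
0.227 98 [ 0.5308 -0.0965  0.227 ] [ 0.5853 -0.0565  0.237 ]
0.237 64 [ 0.5294 -0.0971  0.2372] [ 0.5796 -0.055   0.246 ]
0.247 20 [ 0.5327 -0.0752  0.2474] [ 0.549  -0.052   0.2569]
0.257 101 [ 0.5006 -0.1289  0.2577] [ 0.6043 -0.0543  0.267 ]
0.267 295 [ 0.4824 -0.14    0.2671] [ 0.6167 -0.0643  0.2769]
scene [[149.8588 177.4769]
 [145.0312 171.1863]]
0.187 41 [ 0.5474 -0.0902  0.1875] [ 0.585  -0.0542  0.1969]
0.197 34 [ 0.5466 -0.0874  0.1973] [ 0.5867 -0.0544  0.2061]
0.207 23 [ 0.5456 -0.0913  0.2073] [ 0.5864 -0.0547  0.2169]
0.217 18 [ 0.5451 -0.0931  0.2172] [ 0.5897 -0.0528  0.2264]
0.227 11 [ 0.5456 -0.0694  0.2298] [ 0.5526 -0.0613  0.2368]
0.237 14 [ 0.5456 -0.0665  0.2371] [ 0.5512 -0.0578  0.2449]
0.247 15 [ 0.5438 -0.0852  0.2475] [ 0.6035 -0.0514  0.2567]
0.257 63 [ 0.5414 -0.1138  0.2585] [ 0.621  -0.0196  0.2669]
0.267 304 [ 0.5166 -0.123   0.2671] [ 0.64   -0.0128  0.277 ]
```

View pics/scene2.png

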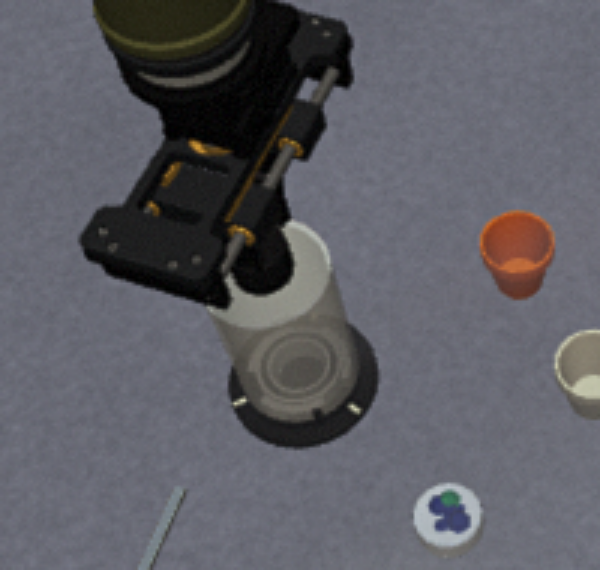

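```bash
python3 - <<'E'
from h import *
np.set_printoptions(precision=3,suppress=True)
c=dict(np.load("side1.npz"));W=world(c)
for u in(264,267,270,287,290,292):
    print(u)
    for v in range(170,194,2):print("  ",v,W[v,u],c["pixels"][v,u])
E
```

```text
264
   170 [ 0.536 -0.071  0.221] [34 35 36]
   172 [ 0.536 -0.073  0.218] [35 35 37]
   174 [ 0.536 -0.073  0.214] [35 35 37]
   176 [ 0.536 -0.073  0.209] [51 51 53]
   178 [ 0.536 -0.069  0.202] [63 62 63]
   180 [ 0.535 -0.074  0.201] [64 63 64]
   182 [ 0.536 -0.071  0.194] [64 63 64]
   184 [ 0.535 -0.073  0.191] [64 62 64]
   186 [ 0.58   0.168 -0.001] [129 125 125]
   188 [0.578 0.157 0.001] [139 134 135]
   190 [ 0.54  -0.046  0.156] [174 179 181]
   192 [ 0.54  -0.049  0.154] [156 164 167]
267
   170 [ 0.541 -0.075  0.223] [38 39 41]
   172 [ 0.54  -0.077  0.22 ] [40 39 41]
   174 [ 0.541 -0.074  0.214] [40 40 42]
   176 [ 0.541 -0.074  0.209] [39 39 41]
   178 [ 0.541 -0.074  0.205] [40 39 42]
   180 [ 0.541 -0.075  0.201] [40 40 42]
   182 [ 0.541 -0.074  0.196] [41 41 43]
   184 [ 0.541 -0.073  0.191] [40 39 42]
   186 [ 0.542 -0.069  0.183] [82 79 81]
   188 [ 0.54  -0.075  0.183] [88 89 90]
   190 [ 0.539 -0.08   0.182] [ 98 102 105]
   192 [nan nan nan] [86 91 94]
270
   170 [ 0.549 -0.063  0.214] [39 40 42]
   172 [ 0.548 -0.064  0.21 ] [39 40 42]
   174 [ 0.548 -0.0
[... 1187 characters left out ...]
.114 0.037] [ 91 101 106]
   186 [0.634 0.122 0.025] [101 108 112]
   188 [0.64  0.145 0.001] [131 130 132]
   190 [ 0.589 -0.056  0.156] [176 182 183]
   192 [ 0.588 -0.061  0.155] [153 161 163]
292
   170 [0.663 0.218 0.   ] [122 118 118]
   172 [0.66  0.208 0.002] [141 141 143]
   174 [0.64  0.128 0.055] [168 183 190]
   176 [0.638 0.121 0.055] [151 167 174]
   178 [0.637 0.117 0.052] [143 158 165]
   180 [0.638 0.119 0.045] [111 123 129]
   182 [0.65  0.164 0.003] [124 127 131]
   184 [0.649 0.159 0.001] [139 136 136]
   186 [ 0.648  0.155 -0.001] [141 136 137]
   188 [0.645 0.143 0.001] [142 138 138]
   190 [ 0.594 -0.053  0.153] [165 168 170]
   192 [ 0.592 -0.061  0.154] [171 178 179]
```

The finger tips really are at z≈0.189 while the state reports 0.160, so reported z is about 29 mm low. In xy they agree. I'll open, shift about 3 mm and descend 3 cm.

```bash
python3 -m jog '[{"dp":[0,0,0],"twist":0,"fingers":1},{"dp":[0,0,0],"twist":0,"fingers":1},{"dp":[0,0,0],"twist":0,"fingers":1},{"dp":[0,0,0],"twist":0,"fingers":1},{"dp":[-0.3,0.1,0],"twist":0,"fingers":1},{"dp":[-0.3,0.1,0],"twist":0,"fingers":1}]' | grep grip_w; python3 -m jog '[{"dp":[0,0,0.5],"twist":0,"fingers":1},{"dp":[0,0,1],"twist":0,"fingers":1},{"dp":[0,0,1.5],"twist":0,"fingers":1},{"dp":[0,0,2],"twist":0,"fingers":1},{"dp":[0,0,2.4],"twist":0,"fingers":1},{"dp":[0,0,2.7],"twist":0,"fingers":1},{"dp":[0,0,2.7],"twist":0,"fingers":1},{"dp":[0,0,2.7],"twist":0,"fingers":1}]'; python3 - <<'E'
from h import *
from cell import env
c=env.read_camera("side");W=world(c)
to(.561,-.078,.13,60)
cv2.imwrite(f"pics/side3.png",cv2.resize(c["pixels"][100:290,180:380],None,fx=3,fy=3))
E
```

```text
grip_width: 0.0783
time_s: 5.8
tool_pos: [0.5598, -0.0767, 0.133]
tool_rot: [180.0, -0.0, 60.4]
force: [0.0, -0.0, 0.1]
grip_width: 0.087
grasp_force: 0.0
dp cm [-0.05  0.17  0.3 ] twist 0.4 t 5.8 F [-0.4 -0.1 -0. ] pos [ 0.5598 -0.0767  0.133 ] rot [180.   -0.   60.4] w 0.0866 j7 -18
```

View pics/side3.png

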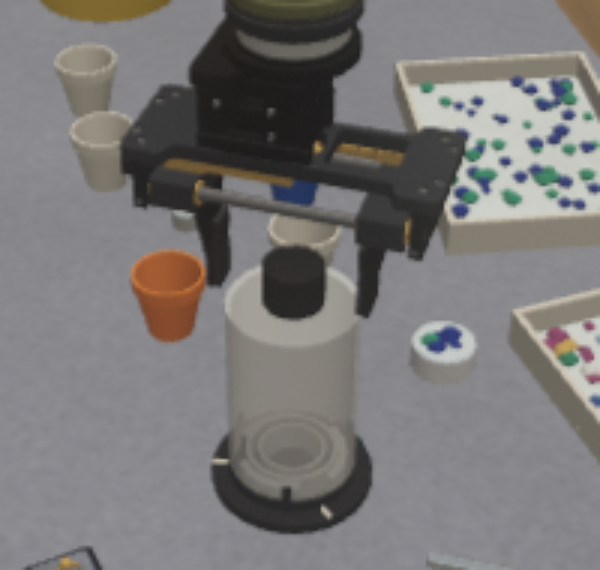

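The tips now straddle the knob at crop (218,285) and (370,315), with the midpoint on the knob. I'll close and turn counter-clockwise (negative twist) by about 31°.

```bash
python3 -m jog '[{"dp":[0,0,0],"twist":0,"fingers":0.3},{"dp":[0,0,0],"twist":0,"fingers":0.3},{"dp":[0,0,0],"twist":0,"fingers":0.3},{"dp":[0,0,0],"twist":0,"fingers":0.3},{"dp":[0,0,0],"twist":0,"fingers":0.3},{"dp":[0,0,0],"twist":0,"fingers":0.3},{"dp":[0,0,0],"twist":0,"fingers":0.3}]' 35; python3 -m jog '[{"dp":[0,0,0],"twist":-5,"fingers":0.3},{"dp":[0,0,0],"twist":-10,"fingers":0.3},{"dp":[0,0,0],"twist":-15,"fingers":0.3},{"dp":[0,0,0],"twist":-20,"fingers":0.3},{"dp":[0,0,0],"twist":-25,"fingers":0.3},{"dp":[0,0,0],"twist":-30,"fingers":0.3},{"dp":[0,0,0],"twist":-32,"fingers":0.3},{"dp":[0,0,0],"twist":-32,"fingers":0.3}]'; python3 - <<'E'
from h import *
from cell import env
c=env.read_camera("side");W=world(c)
print(env.get_obs()["wrist_torque"])
cv2.imwrite(f"pics/side4.png",cv2.resize(c["pixels"][150:290,180:380],None,fx=4,fy=4))
E
```

```text
time_s: 6.72
tool_pos: [0.5598, -0.0768, 0.1328]
tool_rot: [180.0, -0.0, 60.4]
force: [1.0, 0.3, -0.1]
grip_width: 0.0392
grasp_force: 35.0
time_s: 7.72
tool_pos: [0.559, -0.0765, 0.1326]
tool_rot: [-179.9, -0.0, 92.4]
force: [-2.0, 0.8, 2.0]
grip_width: 0.0392
grasp_force: 35.0
[ 0.10259237  0.98284998 -0.0684643 ]
```

View pics/side4.png

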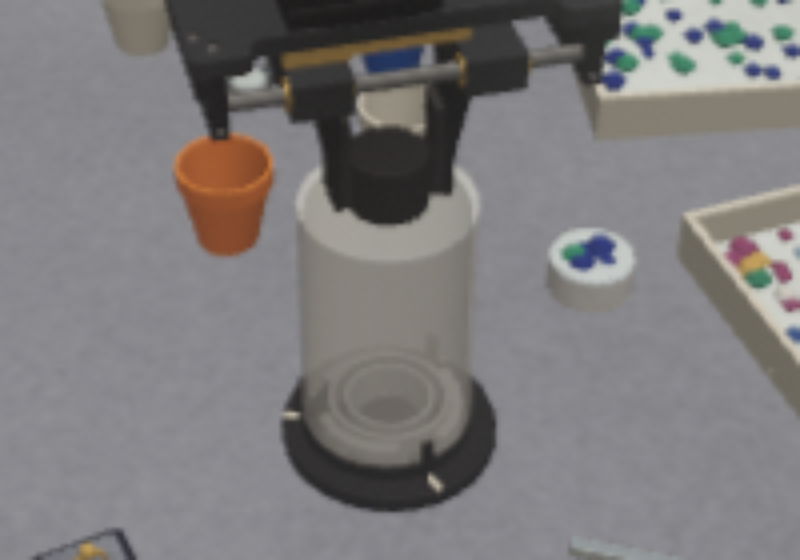

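The rib at crop (430,452) now lines up with the white mark at (434,482). I'll lift it.

```bash
python3 -m jog '[{"dp":[0,0,-0.4],"twist":0,"fingers":0.3},{"dp":[0,0,-0.8],"twist":0,"fingers":0.3},{"dp":[0,0,-1.2],"twist":0,"fingers":0.3},{"dp":[0,0,-1.2],"twist":0,"fingers":0.3}]'
```

```text
time_s: 8.28
tool_pos: [0.5601, -0.0768, 0.1452]
tool_rot: [179.9, 0.0, 92.4]
force: [1.2, -1.3, -1.8]
grip_width: 0.0395
grasp_force: 35.0
```

```bash
python3 -m jog '[{"dp":[0,0,-2],"twist":0,"fingers":0.3},{"dp":[0,0,-4],"twist":0,"fingers":0.3},{"dp":[-4,-0.2,-4],"twist":0,"fingers":0.3},{"dp":[-8,-0.4,-4],"twist":0,"fingers":0.3},{"dp":[-13,-0.6,-4],"twist":0,"fingers":0.3},{"dp":[-17,-0.7,-4],"twist":0,"fingers":0.3},{"dp":[-20,-0.8,-4],"twist":0,"fingers":0.3},{"dp":[-20,-0.8,-4],"twist":0,"fingers":0.3}]'; python3 -m jog '[{"dp":[0,0,2],"twist":0,"fingers":0.3},{"dp":[0,0,4],"twist":0,"fingers":0.3},{"dp":[0,0,5],"twist":0,"fingers":0.3},{"dp":[0,0,5.7],"twist":0,"fingers":0.3},{"dp":[0,0,5.9],"twist":0,"fingers":0.3},{"dp":[0,0,5.9],"twist":0,"fingers":0.3}]'; python3 -m jog '[{"dp":[0,0,0.2],"twist":0,"fingers":0.3},{"dp":[0,0,0.3],"twist":0,"fingers":0.3},{"dp":[0,0,0.3],"twist":0,"fingers":0.3}]'
```

```text
time_s: 9.28
tool_pos: [0.5587, -0.2807, 0.1846]
tool_rot: [-179.9, 0.1, 92.1]
force: [-0.2, 0.3, -2.3]
grip_width: 0.0391
grasp_force: 35.0
time_s: 10.02
tool_pos: [0.5604, -0.277, 0.1261]
tool_rot: [180.0, 0.0, 92.4]
force: [0.4, 0.2, -1.6]
grip_width: 0.0393
grasp_force: 35.0
time_s: 10.4
tool_pos: [0.5602, -0.2769, 0.1229]
tool_rot: [180.0, -0.0, 92.4]
force: [0.5, -1.1, -1.6]
grip_width: 0.0393
grasp_force: 35.0
```

```bash
python3 -m jog '[{"dp":[0,0,0.1],"twist":0,"fingers":0.3},{"dp":[0,0,0.1],"twist":0,"fingers":0.3}]'|sed -n '2p;4p'; python3 -m jog '[{"dp":[0,0,0.1],"twist":0,"fingers":0.3},{"dp":[0,0,0.1],"twist":0,"fingers":0.3}]'|sed -n '2p;4p'
```

```text
tool_pos: [0.5605, -0.2771, 0.1227]
force: [0.0, 0.7, 4.6]
tool_pos: [0.5608, -0.2772, 0.1226]
force: [-1.6, 1.5, 8.9]
```

```bash
python3 -m jog '[{"dp":[0,0,-0.1],"twist":0,"fingers":1},{"dp":[0,0,-0.1],"twist":0,"fingers":1},{"dp":[0,0,-0.1],"twist":0,"fingers":1},{"dp":[0,0,-0.1],"twist":0,"fingers":1},{"dp":[0,0,-0.1],"twist":0,"fingers":1}]'|grep grip_w; python3 -m jog '[{"dp":[0,0,-2],"twist":0,"fingers":1},{"dp":[0,0,-5],"twist":0,"fingers":1},{"dp":[0,0,-8],"twist":0,"fingers":1},{"dp":[5,0.6,-8],"twist":0,"fingers":1},{"dp":[10,1.5,-8],"twist":0,"fingers":1},{"dp":[15,2.5,-8],"twist":0,"fingers":1},{"dp":[20,3.5,-8],"twist":0,"fingers":1},{"dp":[20,3.5,-8],"twist":0,"fingers":1}]'|sed -n 2p;  python3 - <<'E'
from h import *
from cell import env
to(.6155,.129,.09,92.4)
for n in("scene","side"):
    c=env.read_camera(n);W=world(c).reshape(-1,3);np.savez(n+"2.npz",**c)
    k=(np.hypot(W[:,0]-.56,W[:,1]+.278)<.03)&(W[:,2]>.165)&(W[:,2]<.178);print(n,"cover knob top",k.sum(),circ(W[k],.02))
    M=(np.hypot(W[:,0]-.6155,W[:,1]-.129)<.06)&(W[:,2]>.0515)&(W[:,2]<.06);print("cup",M.sum(),circ(W[M],.0264) if M.sum()>10 else 0)
    M=(np.hypot(W[:,0]-.561,W[:,1]+.078)<.045)&(W[:,2]>.026)&(W[:,2]<.034);print("neck",M.sum(),circ(W[M]) if M.sum()>10 else 0)
    cv2.imwrite(f"pics/{n}5.png",c["pixels"])
E
```

```text
grip_width: 0.0809
tool_pos: [0.5879, -0.0692, 0.2029]
dp cm [19.65  3.77 11.29] twist 0.5 t 12.5 F [-0.4 -1.  -0.5] pos [ 0.5879 -0.0692  0.2029] rot [ 1.799e+02 -1.000e-01  9.290e+01] w 0.0868 j7 13
scene cover knob top 359 (array([ 0.56118789, -0.27856281]), np.float64(0.007588904707132467))
cup 121 (array([0.61711507, 0.12909217]), np.float64(0.0011118597918808037))
neck 266 (array([ 0.56284107, -0.07842336,  0.02857899]), np.float64(0.005025231226443936))
side cover knob top 483 (array([ 0.56035137, -0.27645597]), np.float64(0.007434879683927455))
cup 87 (array([0.6131536 , 0.12949941]), np.float64(0.0018557568281862729))
neck 258 (array([ 0.55882685, -0.0793063 ,  0.02790358]), np.float64(0.0048062539672499354))
```

View pics/side5.png

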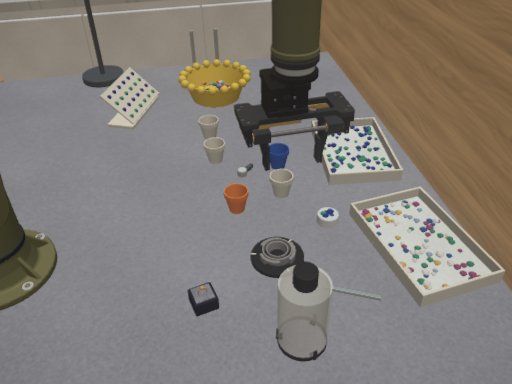

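The side view shows the cover standing upright on the table at (303,310), the open socket at (277,250) and the tumblers undisturbed. Next is the first tumbler, at (281,184).

```bash
python3 -m jog '[{"dp":[5,1,3],"twist":0.5,"fingers":1},{"dp":[10,2,6],"twist":0.5,"fingers":1},{"dp":[15,3,9],"twist":0.5,"fingers":1},{"dp":[19.6,3.6,10],"twist":0.5,"fingers":1},{"dp":[19.6,3.6,11],"twist":0.5,"fingers":1},{"dp":[19.6,3.6,11],"twist":0.5,"fingers":1},{"dp":[19.6,3.6,11],"twist":0.5,"fingers":1},{"dp":[19.6,3.6,11],"twist":0.5,"fingers":1}]'|sed -n 2p;  python3 - <<'E'
from h import *
from cell import env
to(.6155,.129,.0,92.4)
c=env.read_camera("wrist");W=world(c).reshape(-1,3)
M=(np.hypot(W[:,0]-.6155,W[:,1]-.129)<.045)&(W[:,2]>.0515)&(W[:,2]<.06);print("cup",M.sum(),circ(W[M]) if M.sum()>10 else 0)
c=env.read_camera("side");W=world(c);D=(c["pixels"].max(-1)<80)&(np.hypot(W[...,0]-.6155,W[...,1]-.129)<.09)&(W[...,2]>.03)
w=W[D];print("tip z",np.sort(w[:,2])[:40:4])
E
```

```text
tool_pos: [0.615, 0.12, 0.0928]
dp cm [0.89 0.08 9.28] twist -0.6 t 13.6 F [-0.1  0.5  0.9] pos [0.615  0.12   0.0928] rot [179.9  -0.   91.8] w 0.087 j7 -3
cup 742 (array([0.61532615, 0.12947383, 0.02629823]), np.float64(0.0008713599748809198))
tip z [0.12041756 0.12219119 0.12385287 0.12429762 0.12575824 0.12613064
 0.12720027 0.12829222 0.12941508 0.12974275]
```

```bash
python3 -m jog '[{"dp":[0.95,0.05,3],"twist":-0.6,"fingers":1},{"dp":[0.95,0.05,5],"twist":-0.6,"fingers":1},{"dp":[0.95,0.05,7],"twist":-0.6,"fingers":1},{"dp":[0.95,0.05,8.5],"twist":-0.6,"fingers":1},{"dp":[0.95,0.05,9.1],"twist":-0.6,"fingers":1},{"dp":[0.95,0.05,9.1],"twist":-0.6,"fingers":1},{"dp":[0.95,0.05,9.1],"twist":-0.6,"fingers":1}]'|sed -n '2p;4p';  python3 -m jog '[{"dp":[0,0,0],"twist":0,"fingers":0.5},{"dp":[0,0,0],"twist":0,"fingers":0.5},{"dp":[0,0,0],"twist":0,"fingers":0.5},{"dp":[0,0,0],"twist":0,"fingers":0.5},{"dp":[0,0,0],"twist":0,"fingers":0.5},{"dp":[0,0,0],"twist":0,"fingers":0.5}]' 12; python3 -c "
from h import *
to(.6155,.129,.0,92.4)"
```

```text
tool_pos: [0.6152, 0.1313, 0.0016]
force: [0.4, -0.0, 0.1]
time_s: 15.35
tool_pos: [0.6146, 0.1313, 0.0009]
tool_rot: [180.0, -0.0, 92.5]
force: [0.4, -1.0, 1.1]
grip_width: 0.0545
grasp_force: 12.0
dp cm [-0.23  0.08  0.09] twist 0.1 t 15.3 F [ 0.4 -1.   1.1] pos [0.6146 0.1313 0.0009] rot [180.   -0.   92.5] w 0.0545 j7 -1
```

```bash
python3 -m jog '[{"dp":[0,0,-2],"twist":0,"fingers":0.5},{"dp":[0,0,-5],"twist":0,"fingers":0.5},{"dp":[0,0,-8],"twist":0,"fingers":0.5},{"dp":[0,0,-8],"twist":0,"fingers":0.5}]'|sed -n '2p;4p;5p';  python3 -c "
from h import *
to(.560,-.077,.05,92.4)"
```

```text
tool_pos: [0.617, 0.1317, 0.0848]
force: [-0.2, 0.3, -1.0]
grip_width: 0.0548
dp cm [-20.6   -6.61   3.48] twist 0.1 t 15.8 F [-0.2  0.3 -1. ] pos [0.617  0.1317 0.0848] rot [ 1.796e+02 -1.000e-01  9.250e+01] w 0.0548 j7 -3
```

```bash
python3 -m jog '[{"dp":[-4,-1.2,0],"twist":0,"fingers":0.5},{"dp":[-8,-2.4,0],"twist":0,"fingers":0.5},{"dp":[-12,-3.7,0],"twist":0,"fingers":0.5},{"dp":[-16,-5,0],"twist":0,"fingers":0.5},{"dp":[-19,-5.9,0],"twist":0,"fingers":0.5},{"dp":[-20.6,-6.4,0],"twist":0,"fingers":0.5},{"dp":[-20.6,-6.4,0],"twist":0,"fingers":0.5},{"dp":[-20.6,-6.4,0],"twist":0,"fingers":0.5}]'|sed -n '2p;4p;5p';  python3 - <<'E'
from h import *
from cell import env
to(.560,-.077,.0259,92.4)
for n in("scene","side"):
    c=env.read_camera(n);W=world(c).reshape(-1,3)
    k=(np.hypot(W[:,0]-.56,W[:,1]+.078)<.05)&(W[:,2]>.1)&(W[:,2]<.145)&(c["pixels"].reshape(-1,3).max(1)>100);print(n,k.sum());w=W[k]
    print(np.percentile(w[:,2],[5,50,99]));t=np.percentile(w[:,2],97);print(circ(w[w[:,2]>t-.005],.0264))
E
```

```text
tool_pos: [0.56, -0.0754, 0.0806]
force: [0.2, 0.5, -0.8]
grip_width: 0.0544
dp cm [-0.16 -0.01  5.47] twist 0.3 t 16.9 F [ 0.2  0.5 -0.8] pos [ 0.56   -0.0754  0.0806] rot [ 1.80e+02 -1.00e-01  9.27e+01] w 0.0544 j7 16
scene 67
[0.12536777 0.13136402 0.13590015]
(array([ 0.51300059, -0.09078322]), np.float64(0.0031001313952665937))
side 676
[0.10289185 0.12209169 0.1356508 ]
(array([ 0.55858307, -0.0771126 ]), np.float64(0.0015158486884708263))
```

```bash
python3 -m jog '[{"dp":[-0.2,0,1],"twist":0,"fingers":0.5},{"dp":[-0.2,0,2.5],"twist":0,"fingers":0.5},{"dp":[-0.2,0,4],"twist":0,"fingers":0.5},{"dp":[-0.2,0,5],"twist":0,"fingers":0.5},{"dp":[-0.2,0,5.5],"twist":0,"fingers":0.5},{"dp":[-0.2,0,5.5],"twist":0,"fingers":0.5}]'|sed -n '2p;4p;5p'; python3 -m jog '[{"dp":[0,0,0.2],"twist":0,"fingers":0.5},{"dp":[0,0,0.4],"twist":0,"fingers":0.5},{"dp":[0,0,0.4],"twist":0,"fingers":0.5}]'|sed -n '2p;4p'; python3 -m jog '[{"dp":[0,0,0.2],"twist":0,"fingers":0.5},{"dp":[0,0,0.2],"twist":0,"fingers":0.5}]'|sed -n '2p;4p'
```

```text
tool_pos: [0.5596, -0.0793, 0.0255]
force: [-0.9, -0.3, 0.2]
grip_width: 0.0547
tool_pos: [0.5599, -0.0791, 0.0219]
force: [0.9, 0.5, -0.9]
tool_pos: [0.56, -0.079, 0.0198]
force: [-0.1, 2.2, -0.1]
```

```bash
python3 -m jog '[{"dp":[0.1,0,0.1],"twist":0,"fingers":0.5},{"dp":[0.1,0,0.2],"twist":0,"fingers":0.5}]'|sed -n '2p;4p'; python3 -m jog '[{"dp":[0,0,0.1],"twist":0,"fingers":0.5},{"dp":[0,0,0.1],"twist":0,"fingers":0.5}]'|sed -n '2p;4p';
```

```text
tool_pos: [0.5597, -0.0783, 0.0177]
force: [0.8, 1.3, 0.6]
tool_pos: [0.5598, -0.0782, 0.0168]
force: [1.5, 2.0, 0.5]
```

```bash
python3 -m jog '[{"dp":[0,0,0.1],"twist":0,"fingers":0.5},{"dp":[0,0,0.1],"twist":0,"fingers":0.5}]'|sed -n '2p;4p'
```

```text
tool_pos: [0.5599, -0.0781, 0.0158]
force: [0.6, 1.2, -0.4]
```

```bash
python3 -m jog '[{"dp":[0,0,0.1],"twist":0,"fingers":0.5},{"dp":[0,0,0.1],"twist":0,"fingers":0.5}]'|sed -n '2p;4p'; python3 -m jog '[{"dp":[0,0,0.05],"twist":0,"fingers":0.5},{"dp":[0,0,0.05],"twist":0,"fingers":0.5}]'|sed -n '2p;4p'
```

```text
tool_pos: [0.56, -0.0781, 0.0149]
force: [0.9, 2.0, 2.4]
tool_pos: [0.56, -0.078, 0.0145]
force: [1.9, 2.9, 2.6]
```

```bash
python3 -m jog '[{"dp":[0,0,0],"twist":0,"fingers":1},{"dp":[0,0,0],"twist":0,"fingers":1},{"dp":[0,0,0],"twist":0,"fingers":1},{"dp":[0,0,0],"twist":0,"fingers":1},{"dp":[0,0,-1],"twist":0,"fingers":1},{"dp":[0,0,-4],"twist":0,"fingers":1},{"dp":[0,0,-8],"twist":0,"fingers":1}]'|sed -n '2p;4p;5p';  python3 - <<'E'
from h import *
from cell import env
to(.4765,.303,.095,92.4)
for n in("scene","side"):
    c=env.read_camera(n);W=world(c).reshape(-1,3)
    for x,y,lo,hi in((.561,-.078,.0655,.078),(.4765,.303,.0515,.06),(.474,.4263,.0515,.06)):
        k=(np.hypot(W[:,0]-x,W[:,1]-y)<.05)&(W[:,2]>lo-.004)&(W[:,2]<hi)&(c["pixels"].reshape(-1,3).max(1)>100);w=W[k]
        print(n,x,y,k.sum(),np.percentile(w[:,2],[5,50,95]) if k.sum()>10 else 0,circ(w) if k.sum()>10 else 0)
E
```

```text
tool_pos: [0.5589, -0.0784, 0.095]
force: [-0.1, 0.4, 0.1]
grip_width: 0.0866
dp cm [38.47 -6.56 -0.  ] twist 0.1 t 20.4 F [-0.1  0.4  0.1] pos [ 0.5589 -0.0784  0.095 ] rot [-179.9    0.    92.5] w 0.0866 j7 15
scene 0.561 -0.078 63 [0.0620304  0.06724403 0.07041115] (array([ 0.56273431, -0.08036516,  0.02561199]), np.float64(0.0010263692358229656))
scene 0.4765 0.303 140 [0.04873742 0.05328966 0.05654963] (array([0.47861038, 0.30345396, 0.02621393]), np.float64(0.0012887960185266464))
scene 0.474 0.4263 145 [0.04819335 0.05273895 0.05609206] (array([0.47645673, 0.42640313, 0.02619593]), np.float64(0.001464167222703103))
side 0.561 -0.078 216 [0.0622532  0.06624543 0.06944994] (array([ 0.55825541, -0.0799675 ,  0.0262753 ]), np.float64(0.0013784516050469563))
side 0.4765 0.303 130 [0.04788543 0.05172721 0.05584749] (array([0.47420109, 0.30363658, 0.02634162]), np.float64(0.001983454403327585))
side 0.474 0.4263 115 [0.04811909 0.05186118 0.05572053] (array([0.47214761, 0.42680605, 0.02630596]), np.float64(0.002060254384176954))
```

```bash
python3 -m jog '[{"dp":[5,-1,0],"twist":0,"fingers":1},{"dp":[10,-2,0],"twist":0,"fingers":1},{"dp":[15,-3,0],"twist":0,"fingers":1},{"dp":[20,-4,0],"twist":0,"fingers":1},{"dp":[25,-5,0],"twist":0,"fingers":1},{"dp":[30,-6,0],"twist":0,"fingers":1},{"dp":[35,-6.6,0],"twist":0,"fingers":1},{"dp":[38.5,-6.7,0],"twist":0,"fingers":1}]'|sed -n '2p'; python3 -m jog '[{"dp":[0,0,0],"twist":0,"fingers":1},{"dp":[0,0,0],"twist":0,"fingers":1},{"dp":[0,0,0],"twist":0,"fingers":1}]'|sed -n '2p'; python3 -c "
from h import *
to(.476,.3035,.0015,92.4)"
```

```text
tool_pos: [0.4746, 0.3061, 0.0944]
tool_pos: [0.4763, 0.3016, 0.0943]
dp cm [ 0.19 -0.03  9.28] twist -0.0 t 21.9 F [ 0.1 -0.7 -1.1] pos [0.4763 0.3016 0.0943] rot [180.    0.   92.4] w 0.0869 j7 -29
```

```bash
python3 -m jog '[{"dp":[0.2,0,3],"twist":0,"fingers":1},{"dp":[0.2,0,5],"twist":0,"fingers":1},{"dp":[0.2,0,7],"twist":0,"fingers":1},{"dp":[0.2,0,8.5],"twist":0,"fingers":1},{"dp":[0.2,0,9.2],"twist":0,"fingers":1},{"dp":[0.2,0,9.2],"twist":0,"fingers":1},{"dp":[0.2,0,9.2],"twist":0,"fingers":1}]'|sed -n '2p;4p';  python3 -m jog '[{"dp":[0,0,0],"twist":0,"fingers":0.5},{"dp":[0,0,0],"twist":0,"fingers":0.5},{"dp":[0,0,0],"twist":0,"fingers":0.5},{"dp":[0,0,0],"twist":0,"fingers":0.5},{"dp":[0,0,0],"twist":0,"fingers":0.5},{"dp":[0,0,0],"twist":0,"fingers":0.5}]' 12|sed -n '2p;4p;5p'; python3 -m jog '[{"dp":[0,0,-2],"twist":0,"fingers":0.5},{"dp":[0,0,-5],"twist":0,"fingers":0.5},{"dp":[0,0,-9],"twist":0,"fingers":0.5},{"dp":[0,0,-9],"twist":0,"fingers":0.5},{"dp":[0,0,-9],"twist":0,"fingers":0.5}]'|sed -n '2p;4p;5p'; python3 -c "
from h import *
to(.5598,-.079,.09,92.4)"
```

```text
tool_pos: [0.4762, 0.3057, 0.003]
force: [1.4, 0.0, 0.3]
tool_pos: [0.4758, 0.3054, 0.0024]
force: [0.3, 0.1, 1.0]
grip_width: 0.0568
tool_pos: [0.4749, 0.305, 0.0915]
force: [0.2, -0.5, -0.4]
grip_width: 0.0564
dp cm [-38.74   6.78   0.15] twist 0.1 t 24.2 F [ 0.2 -0.5 -0.4] pos [0.4749 0.305  0.0915] rot [-179.9    0.    92.5] w 0.0564 j7 -29
```

```bash
python3 -m jog '[{"dp":[-5,1,0],"twist":0,"fingers":0.5},{"dp":[-10,2,0],"twist":0,"fingers":0.5},{"dp":[-15,3,0],"twist":0,"fingers":0.5},{"dp":[-20,4,0],"twist":0,"fingers":0.5},{"dp":[-25,5,0],"twist":0,"fingers":0.5},{"dp":[-30,6,0],"twist":0,"fingers":0.5},{"dp":[-35,6.6,0],"twist":0,"fingers":0.5},{"dp":[-38.6,6.7,0],"twist":0,"fingers":0.5}]'|sed -n '2p'; python3 -m jog '[{"dp":[0,0,0],"twist":0,"fingers":0.5},{"dp":[0,0,0],"twist":0,"fingers":0.5},{"dp":[0,0,1],"twist":0,"fingers":0.5},{"dp":[0,0,1],"twist":0,"fingers":0.5}]'|sed -n '2p;4p';python3 - <<'E'
from h import *
from cell import env
to(.5598,-.078,.048,92.4)
for n in("scene","side"):
    c=env.read_camera(n);W=world(c).reshape(-1,3)
    k=(np.hypot(W[:,0]-.56,W[:,1]+.078)<.045)&(W[:,2]>.09)&(W[:,2]<.15)&(c["pixels"].reshape(-1,3).max(1)>105);w=W[k];t=np.percentile(w[:,2],97);print(n,k.sum(),t,circ(w[w[:,2]>t-.005],.0264))
E
```

```text
tool_pos: [0.5583, -0.0801, 0.0905]
tool_pos: [0.5586, -0.0758, 0.0808]
force: [-0.6, -0.7, -1.9]
dp cm [-0.22  0.11  3.28] twist 0.2 t 25.7 F [-0.6 -0.7 -1.9] pos [ 0.5586 -0.0758  0.0808] rot [-179.9   -0.    92.6] w 0.0562 j7 16
scene 63 0.13439115051543796 (array([ 0.51192842, -0.09161139]), np.float64(0.00323744093203141))
side 753 0.13394398468656274 (array([ 0.5578196 , -0.07788619]), np.float64(0.0015797484693227026))
```

```bash
python3 -m jog '[{"dp":[-0.2,0.1,1],"twist":0,"fingers":0.5},{"dp":[-0.2,0.1,2],"twist":0,"fingers":0.5},{"dp":[-0.2,0.1,3],"twist":0,"fingers":0.5},{"dp":[-0.2,0.1,3.5],"twist":0,"fingers":0.5},{"dp":[-0.2,0.1,3.8],"twist":0,"fingers":0.5},{"dp":[-0.2,0.1,3.8],"twist":0,"fingers":0.5}]'|sed -n '2p;4p'; python3 -m jog '[{"dp":[0,0,0.2],"twist":0,"fingers":0.5},{"dp":[0,0,0.3],"twist":0,"fingers":0.5},{"dp":[0,0,0.3],"twist":0,"fingers":0.5}]'|sed -n '2p;4p';  python3 -m jog '[{"dp":[0,0,0.1],"twist":0,"fingers":0.5},{"dp":[0,0,0.1],"twist":0,"fingers":0.5}]'|sed -n '2p;4p'
```

```text
tool_pos: [0.5607, -0.0793, 0.0442]
force: [-1.1, -0.2, -0.9]
tool_pos: [0.5607, -0.0792, 0.0413]
force: [-0.4, -0.6, -0.8]
tool_pos: [0.5607, -0.0792, 0.0402]
force: [-0.4, 0.0, -1.4]
```

```bash
python3 -m jog '[{"dp":[0.1,-0.05,0.2],"twist":0,"fingers":0.5},{"dp":[0.1,-0.05,0.2],"twist":0,"fingers":0.5}]'|sed -n '2p;4p'; python3 -m jog '[{"dp":[0,0,0.1],"twist":0,"fingers":0.5},{"dp":[0,0,0.1],"twist":0,"fingers":0.5}]'|sed -n '2p;4p'
```

```text
tool_pos: [0.56, -0.0782, 0.0381]
force: [0.8, 0.5, -0.7]
tool_pos: [0.5601, -0.0783, 0.0372]
force: [0.4, 0.5, -0.1]
```

```bash
python3 -m jog '[{"dp":[0,0,0.1],"twist":0,"fingers":0.5},{"dp":[0,0,0.1],"twist":0,"fingers":0.5}]'|sed -n '2p;4p'; python3 -m jog '[{"dp":[0,0,0.1],"twist":0,"fingers":0.5},{"dp":[0,0,0.1],"twist":0,"fingers":0.5}]'|sed -n '2p;4p'
```

```text
tool_pos: [0.5601, -0.0783, 0.0362]
force: [-0.7, -0.0, -1.3]
tool_pos: [0.5602, -0.0783, 0.0353]
force: [-0.3, -0.1, -0.1]
```

```bash
python3 -m jog '[{"dp":[0,0,0.1],"twist":0,"fingers":0.5},{"dp":[0,0,0.1],"twist":0,"fingers":0.5}]'|sed -n '2p;4p'; python3 -m jog '[{"dp":[0,0,0.1],"twist":0,"fingers":0.5},{"dp":[0,0,0.1],"twist":0,"fingers":0.5}]'|sed -n '2p;4p'
```

```text
tool_pos: [0.5604, -0.0782, 0.0346]
force: [-1.9, -0.2, 2.9]
tool_pos: [0.5606, -0.0782, 0.0342]
force: [-2.3, 0.2, 7.1]
```

```bash
python3 -m jog '[{"dp":[0,0,-0.1],"twist":0,"fingers":1},{"dp":[0,0,-0.1],"twist":0,"fingers":1},{"dp":[0,0,-0.1],"twist":0,"fingers":1},{"dp":[0,0,-0.1],"twist":0,"fingers":1},{"dp":[0,0,-1],"twist":0,"fingers":1},{"dp":[0,0,-4],"twist":0,"fingers":1},{"dp":[0,0,-7],"twist":0,"fingers":1}]'|sed -n '2p;4p;5p';  python3 -m jog '[{"dp":[6,-1,0],"twist":0,"fingers":1},{"dp":[12,-2,0],"twist":0,"fingers":1},{"dp":[18,-3,0],"twist":0,"fingers":1},{"dp":[24,-4,0],"twist":0,"fingers":1},{"dp":[30,-5,0],"twist":0,"fingers":1},{"dp":[36,-5.5,0],"twist":0,"fingers":1},{"dp":[42,-6,0],"twist":0,"fingers":1},{"dp":[48,-6.4,0],"twist":0,"fingers":1}]'|sed -n '2p'; python3 -m jog '[{"dp":[2.8,-0.1,1],"twist":0,"fingers":1},{"dp":[2.8,-0.1,1],"twist":0,"fingers":1},{"dp":[2.8,-0.1,1],"twist":0,"fingers":1},{"dp":[2.8,-0.1,1],"twist":0,"fingers":1}]'|sed -n '2p';python3 - <<'E'
from h import *
from cell import env
to(.4738,.4266,.0015,92.4)
for n in("scene","side"):
    c=env.read_camera(n);W=world(c).reshape(-1,3)
    for x,y,lo,hi in((.561,-.078,.08,.1),(.474,.4263,.048,.06)):
        k=(np.hypot(W[:,0]-x,W[:,1]-y)<.05)&(W[:,2]>lo)&(W[:,2]<hi)&(c["pixels"].reshape(-1,3).max(1)>100);w=W[k]
        print(n,x,y,k.sum(),np.percentile(w[:,2],[5,50,95]) if k.sum()>10 else 0,circ(w) if k.sum()>10 else 0)
E
```

```text
tool_pos: [0.5601, -0.0785, 0.1045]
force: [1.1, 0.0, -0.6]
grip_width: 0.0873
tool_pos: [0.4749, 0.4004, 0.1042]
tool_pos: [0.4741, 0.4246, 0.094]
dp cm [ 0.2  -0.02  9.25] twist -0.0 t 31.0 F [-0.3 -0.4  0.2] pos [0.4741 0.4246 0.094 ] rot [179.9  -0.   92.4] w 0.0869 j7 -37
scene 0.561 -0.078 175 [0.08073921 0.08568381 0.08898467] (array([ 0.56242272, -0.07981952,  0.02621177]), np.float64(0.0013205645565742114))
scene 0.474 0.4263 124 [0.04859206 0.05321695 0.0565178 ] (array([0.47623195, 0.4264345 , 0.0263173 ]), np.float64(0.001359864086014388))
side 0.561 -0.078 226 [0.08073594 0.08456707 0.08779396] (array([ 0.55900031, -0.07983057,  0.02623598]), np.float64(0.0013915463758630657))
side 0.474 0.4263 108 [0.04865675 0.05230511 0.05578128] (array([0.47216836, 0.42655655, 0.0262418 ]), np.float64(0.0020348758745549296))
```

```bash
python3 -m jog '[{"dp":[0,0,3],"twist":0,"fingers":1},{"dp":[0,0,5],"twist":0,"fingers":1},{"dp":[0,0,7],"twist":0,"fingers":1},{"dp":[0,0,8.5],"twist":0,"fingers":1},{"dp":[0,0,9.2],"twist":0,"fingers":1},{"dp":[0,0,9.2],"twist":0,"fingers":1},{"dp":[0,0,9.2],"twist":0,"fingers":1}]'|sed -n '2p;4p';  python3 -m jog '[{"dp":[0,0,0],"twist":0,"fingers":0.5},{"dp":[0,0,0],"twist":0,"fingers":0.5},{"dp":[0,0,0],"twist":0,"fingers":0.5},{"dp":[0,0,0],"twist":0,"fingers":0.5},{"dp":[0,0,0],"twist":0,"fingers":0.5},{"dp":[0,0,0],"twist":0,"fingers":0.5}]' 12|sed -n '2p;4p;5p'; python3 -m jog '[{"dp":[0,0,-2],"twist":0,"fingers":0.5},{"dp":[0,0,-5],"twist":0,"fingers":0.5},{"dp":[0,0,-9],"twist":0,"fingers":0.5},{"dp":[0,0,-11],"twist":0,"fingers":0.5},{"dp":[0,0,-11],"twist":0,"fingers":0.5}]'|sed -n '2p;4p;5p'; python3 -c "
from h import *
to(.5603,-.079,.11,92.4)"
```

```text
tool_pos: [0.4734, 0.4268, 0.0021]
force: [0.2, -0.2, 1.1]
tool_pos: [0.4732, 0.4265, 0.0015]
force: [0.8, 0.6, 1.3]
grip_width: 0.0566
tool_pos: [0.4736, 0.4272, 0.1133]
force: [0.1, -0.2, -1.5]
grip_width: 0.0562
dp cm [-50.95   6.42   0.33] twist 0.1 t 33.4 F [ 0.1 -0.2 -1.5] pos [0.4736 0.4272 0.1133] rot [179.9  -0.2  92.5] w 0.0562 j7 -37
```

```bash
python3 -m jog '[{"dp":[-6,1,0],"twist":0,"fingers":0.5},{"dp":[-12,2,0],"twist":0,"fingers":0.5},{"dp":[-18,3,0],"twist":0,"fingers":0.5},{"dp":[-24,4,0],"twist":0,"fingers":0.5},{"dp":[-30,5,0],"twist":0,"fingers":0.5},{"dp":[-36,6,0],"twist":0,"fingers":0.5},{"dp":[-42,6.5,0],"twist":0,"fingers":0.5},{"dp":[-48,6.5,0],"twist":0,"fingers":0.5}]'|sed -n '2p'; python3 -m jog '[{"dp":[-2,0,0],"twist":0,"fingers":0.5},{"dp":[-3,0,0],"twist":0,"fingers":0.5},{"dp":[-3,0,0.5],"twist":0,"fingers":0.5},{"dp":[-3,0,1],"twist":0,"fingers":0.5},{"dp":[-3,0,1],"twist":0,"fingers":0.5},{"dp":[-3,0,1],"twist":0,"fingers":0.5}]'|sed -n '2p;4p';python3 - <<'E'
from h import *
from cell import env
to(.5603,-.0798,.063,92.4)
for n in("side",):
    c=env.read_camera(n);W=world(c).reshape(-1,3)
    k=(np.hypot(W[:,0]-.56,W[:,1]+.078)<.045)&(W[:,2]>.11)&(W[:,2]<.17)&(c["pixels"].reshape(-1,3).max(1)>105);w=W[k];t=np.percentile(w[:,2],97);print(n,k.sum(),t,circ(w[w[:,2]>t-.005],.0264))
E
```

```text
tool_pos: [0.5578, -0.0521, 0.1096]
tool_pos: [0.5603, -0.0795, 0.1012]
force: [-1.0, 0.1, -0.3]
dp cm [-0.03 -0.    3.82] twist 0.2 t 35.1 F [-1.   0.1 -0.3] pos [ 0.5603 -0.0795  0.1012] rot [180.   -0.   92.6] w 0.0563 j7 15
side 772 0.15494908251282719 (array([ 0.55861485, -0.07865203]), np.float64(0.001318594682035059))
```

```bash
python3 -m jog '[{"dp":[-0.05,0,1],"twist":0,"fingers":0.5},{"dp":[-0.05,0,2],"twist":0,"fingers":0.5},{"dp":[-0.05,0,3],"twist":0,"fingers":0.5},{"dp":[-0.05,0,3.8],"twist":0,"fingers":0.5},{"dp":[-0.05,0,4.2],"twist":0,"fingers":0.5},{"dp":[-0.05,0,4.2],"twist":0,"fingers":0.5}]'|sed -n '2p;4p'; python3 -m jog '[{"dp":[0,0,0.2],"twist":0,"fingers":0.5},{"dp":[0,0,0.3],"twist":0,"fingers":0.5},{"dp":[0,0,0.3],"twist":0,"fingers":0.5}]'|sed -n '2p;4p';  python3 -m jog '[{"dp":[0,0,0.1],"twist":0,"fingers":0.5},{"dp":[0,0,0.1],"twist":0,"fingers":0.5}]'|sed -n '2p;4p'
```

```text
tool_pos: [0.5603, -0.0808, 0.0591]
force: [0.1, -0.0, -0.1]
tool_pos: [0.5613, -0.0808, 0.0572]
force: [-0.3, -0.4, 5.0]
tool_pos: [0.5617, -0.0807, 0.0565]
force: [0.9, -0.2, 6.7]
```

```bash
python3 -m jog '[{"dp":[0,0,-0.5],"twist":0,"fingers":0.5},{"dp":[0.1,-0.1,-0.5],"twist":0,"fingers":0.5},{"dp":[0.1,-0.1,-0.3],"twist":0,"fingers":0.5},{"dp":[0.1,-0.1,-0.1],"twist":0,"fingers":0.5},{"dp":[0.1,-0.1,-0.1],"twist":0,"fingers":0.5}]'|sed -n '2p;4p'; python3 -m jog '[{"dp":[0,0,0.1],"twist":0,"fingers":0.5},{"dp":[0,0,0.1],"twist":0,"fingers":0.5}]'|sed -n '2p;4p'; python3 - <<'E'
from h import *
from cell import env
for n in("side","scene"):
    c=env.read_camera(n);x,y=(225,120) if n=="side" else (100,110)
    cv2.imwrite(f"pics/{n}6.png",cv2.resize(c["pixels"][y:y+150,x:x+110],None,fx=4,fy=4))
a=cv2.imread("pics/side6.png");b=cv2.imread("pics/scene6.png");cv2.imwrite("pics/both6.png",cv2.resize(np.hstack([a,b]),(800,545)))
E
```

```text
tool_pos: [0.5601, -0.0797, 0.0572]
force: [-0.9, 0.3, 6.5]
tool_pos: [0.5605, -0.0797, 0.0569]
force: [-1.7, 0.4, 9.0]
```

View pics/both6.png

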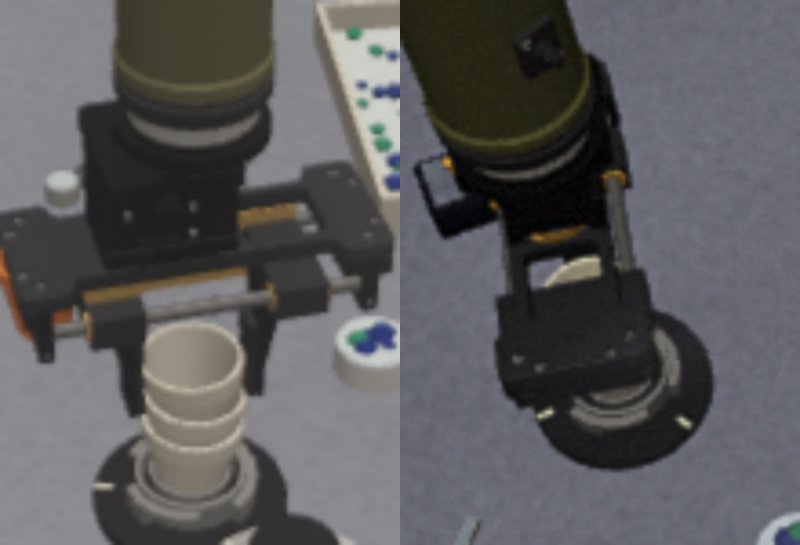

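The side half shows the top tumbler at (192,350) perched above the second one. The finger tips reach 25 mm below the gripped rim, which is more than the roughly 18 mm nesting step, so they land on the second tumbler's rim. I'll take it back to a free spot and regrip with the tips higher.

```bash
python3 -m jog '[{"dp":[0,0,-3],"twist":0,"fingers":0.5},{"dp":[0,0,-6],"twist":0,"fingers":0.5},{"dp":[5,1.5,-6],"twist":0,"fingers":0.5},{"dp":[10,3,-6],"twist":0,"fingers":0.5},{"dp":[15,5,-6],"twist":0,"fingers":0.5},{"dp":[20.6,6.4,-4],"twist":0,"fingers":0.5},{"dp":[20.6,6.4,0],"twist":0,"fingers":0.5},{"dp":[20.6,6.4,4],"twist":0,"fingers":0.5}]'|sed -n '2p;4p'; python3 -m jog '[{"dp":[0,0,0],"twist":0,"fingers":0.5},{"dp":[0,0,0.5],"twist":0,"fingers":0.5},{"dp":[0,0,1],"twist":0,"fingers":0.5},{"dp":[0,0,1],"twist":0,"fingers":0.5},{"dp":[0,0,1],"twist":0,"fingers":0.5}]'|sed -n '2p;4p'
```

```text
tool_pos: [0.6135, 0.13, 0.0134]
force: [-1.1, 0.1, -0.5]
tool_pos: [0.6145, 0.1289, 0.006]
force: [-0.1, -1.1, -0.2]
```

```bash
python3 -m jog '[{"dp":[0,0,0.2],"twist":0,"fingers":0.5},{"dp":[0,0,0.3],"twist":0,"fingers":0.5},{"dp":[0,0,0.3],"twist":0,"fingers":0.5}]'|sed -n '2p;4p';python3 -m jog '[{"dp":[0,0,0.1],"twist":0,"fingers":0.5},{"dp":[0,0,0.1],"twist":0,"fingers":0.5}]'|sed -n '2p;4p';python3 -m jog '[{"dp":[0,0,0.1],"twist":0,"fingers":0.5},{"dp":[0,0,0.1],"twist":0,"fingers":0.5}]'|sed -n '2p;4p'
```

```text
tool_pos: [0.6139, 0.1287, 0.0021]
force: [1.2, -0.3, -1.4]
tool_pos: [0.6142, 0.1288, 0.0015]
force: [-0.5, -0.5, 2.0]
tool_pos: [0.6144, 0.1289, 0.0013]
force: [-2.0, -0.0, 5.6]
```

```bash
python3 -m jog '[{"dp":[0,0,-0.1],"twist":0,"fingers":1},{"dp":[0,0,-0.1],"twist":0,"fingers":1},{"dp":[0,0,-0.1],"twist":0,"fingers":1},{"dp":[0,0,-0.6],"twist":0,"fingers":1},{"dp":[0,0,-1.2],"twist":0,"fingers":1},{"dp":[0,0,-1.2],"twist":0,"fingers":1},{"dp":[0,0,-1.2],"twist":0,"fingers":1}]'|sed -n '2p;4p;5p';  python3 -m jog '[{"dp":[0,0,0],"twist":0,"fingers":0.5},{"dp":[0,0,0],"twist":0,"fingers":0.5},{"dp":[0,0,0],"twist":0,"fingers":0.5},{"dp":[0,0,0],"twist":0,"fingers":0.5},{"dp":[0,0,0],"twist":0,"fingers":0.5},{"dp":[0,0,0],"twist":0,"fingers":0.5}]' 12|sed -n '2p;4p;5p'; python3 -m jog '[{"dp":[0,0,-2],"twist":0,"fingers":0.5},{"dp":[0,0,-5],"twist":0,"fingers":0.5},{"dp":[0,0,-9],"twist":0,"fingers":0.5},{"dp":[0,0,-10],"twist":0,"fingers":0.5},{"dp":[-5,-1.5,-10],"twist":0,"fingers":0.5},{"dp":[-10,-3,-10],"twist":0,"fingers":0.5},{"dp":[-15,-5,-10],"twist":0,"fingers":0.5},{"dp":[-20.6,-6.4,-10],"twist":0,"fingers":0.5}]'|sed -n '2p;4p;5p'; python3 -m jog '[{"dp":[0,0,0],"twist":0,"fingers":0.5},{"dp":[0,0,0],"twist":0,"fingers":0.5},{"dp":[0,0,0],"twist":0,"fingers":0.5}]'|sed -n '2p;4p;5p'
python3 - <<'E'
from h import *
from cell import env
to(.5603,-.0798,.075,92.4)
for n in("side",):
    c=env.read_camera(n);W=world(c).reshape(-1,3)
    for lo,hi in((.12,.17),(.078,.092)):
        k=(np.hypot(W[:,0]-.56,W[:,1]+.078)<.045)&(W[:,2]>lo)&(W[:,2]<hi)&(c["pixels"].reshape(-1,3).max(1)>105);w=W[k];t=np.percentile(w[:,2],97);print(n,k.sum(),t,circ(w[w[:,2]>t-.005],.0264))
E
```

```text
tool_pos: [0.6141, 0.1288, 0.0124]
force: [0.5, 1.0, -0.7]
grip_width: 0.0866
tool_pos: [0.6142, 0.1288, 0.0123]
force: [0.2, 0.7, -0.4]
grip_width: 0.0565
tool_pos: [0.558, -0.0807, 0.1121]
force: [1.5, -0.4, -1.2]
grip_width: 0.0562
tool_pos: [0.5594, -0.078, 0.112]
force: [0.0, 0.3, -0.8]
grip_width: 0.0565
dp cm [-0.19  0.08  3.7 ] twist 0.3 t 43.0 F [ 0.   0.3 -0.8] pos [ 0.5594 -0.078   0.112 ] rot [-180.    -0.    92.7] w 0.0565 j7 15
side 699 0.15486179509670903 (array([ 0.55772667, -0.07696511]), np.float64(0.001429396056909924))
side 176 0.08749999693420227 (array([ 0.55990488, -0.07948143]), np.float64(0.0012882656079152375))
```

```bash
python3 -m jog '[{"dp":[-0.2,0.1,1],"twist":0,"fingers":0.5},{"dp":[-0.2,0.1,2],"twist":0,"fingers":0.5},{"dp":[-0.2,0.1,3],"twist":0,"fingers":0.5},{"dp":[-0.2,0.1,3.8],"twist":0,"fingers":0.5},{"dp":[-0.2,0.1,4.2],"twist":0,"fingers":0.5},{"dp":[-0.2,0.1,4.2],"twist":0,"fingers":0.5}]'|sed -n '2p;4p'; python3 -m jog '[{"dp":[0,0,0.1],"twist":0,"fingers":0.5},{"dp":[0,0,0.2],"twist":0,"fingers":0.5},{"dp":[0,0,0.2],"twist":0,"fingers":0.5}]'|sed -n '2p;4p';  python3 -m jog '[{"dp":[0,0,0.1],"twist":0,"fingers":0.5},{"dp":[0,0,0.2],"twist":0,"fingers":0.5},{"dp":[0,0,0.2],"twist":0,"fingers":0.5}]'|sed -n '2p;4p'
```

```text
tool_pos: [0.5602, -0.0818, 0.07]
force: [0.1, -0.3, -0.5]
tool_pos: [0.5604, -0.0818, 0.0684]
force: [0.1, 0.3, -0.9]
tool_pos: [0.5602, -0.0817, 0.0662]
force: [-0.8, 0.6, -2.2]
```

```bash
python3 -m jog '[{"dp":[0.15,0,0],"twist":0,"fingers":0.5},{"dp":[0.15,0,0.1],"twist":0,"fingers":0.5},{"dp":[0.15,0,0.1],"twist":0,"fingers":0.5}]'|sed -n '2p;4p'; python3 -m jog '[{"dp":[0,0,0.1],"twist":0,"fingers":0.5},{"dp":[0,0,0.1],"twist":0,"fingers":0.5}]'|sed -n '2p;4p'; python3 -m jog '[{"dp":[0,0,0.1],"twist":0,"fingers":0.5},{"dp":[0,0,0.1],"twist":0,"fingers":0.5}]'|sed -n '2p;4p'
```

```text
tool_pos: [0.5602, -0.0803, 0.0652]
force: [0.2, 0.8, -0.4]
tool_pos: [0.5602, -0.0804, 0.0642]
force: [0.9, 0.4, -0.7]
tool_pos: [0.5603, -0.0803, 0.0632]
force: [1.2, 1.4, -0.6]
```

```bash
python3 -m jog '[{"dp":[0,0,0.1],"twist":0,"fingers":0.5},{"dp":[0,0,0.1],"twist":0,"fingers":0.5}]'|sed -n '2p;4p'
```

```text
tool_pos: [0.5603, -0.0803, 0.0622]
force: [-0.1, 0.0, -1.5]
```

```bash
python3 -m jog '[{"dp":[0,0,0.1],"twist":0,"fingers":0.5},{"dp":[0,0,0.1],"twist":0,"fingers":0.5}]'|sed -n '2p;4p'; python3 -m jog '[{"dp":[0,0,0.05],"twist":0,"fingers":0.5},{"dp":[0,0,0.05],"twist":0,"fingers":0.5}]'|sed -n '2p;4p'
```

```text
tool_pos: [0.5604, -0.0803, 0.0614]
force: [0.4, -0.5, 1.0]
tool_pos: [0.5604, -0.0804, 0.061]
force: [-0.6, -0.0, 2.8]
```

```bash
python3 -m jog '[{"dp":[0,0,0],"twist":0,"fingers":1},{"dp":[0,0,0],"twist":0,"fingers":1},{"dp":[0,0,0],"twist":0,"fingers":1},{"dp":[0,0,0],"twist":0,"fingers":1},{"dp":[0,0,-2],"twist":0,"fingers":1},{"dp":[0,0,-6],"twist":0,"fingers":1},{"dp":[0,0,-11],"twist":0,"fingers":1},{"dp":[0,0,-11],"twist":0,"fingers":1}]'|sed -n '2p;4p;5p';  python3 -m jog '[{"dp":[-5,0,0],"twist":0,"fingers":1},{"dp":[-10,0,0],"twist":0,"fingers":1},{"dp":[-15,-0.4,0],"twist":0,"fingers":1},{"dp":[-19.6,-0.8,0],"twist":0,"fingers":1},{"dp":[-19.6,-0.8,0],"twist":0,"fingers":1},{"dp":[-19.6,-0.8,0],"twist":0,"fingers":1},{"dp":[-19.6,-0.8,0],"twist":0,"fingers":1}]'|sed -n '2p;3p'
python3 - <<'E'
from h import *
from cell import env
to(.5605,-.277,.1235,92.4)
for n in("scene","side"):
    c=env.read_camera(n);W=world(c).reshape(-1,3);cv2.imwrite(f"pics/{n}7.png",c["pixels"]);np.savez(n+"7.npz",**c)
    for x,y,lo,hi in((.561,-.078,.098,.115),(.5605,-.277,.17,.18)):
        k=(np.hypot(W[:,0]-x,W[:,1]-y)<.035)&(W[:,2]>lo)&(W[:,2]<hi)&((c["pixels"].reshape(-1,3).max(1)>100)|(y<-.2));w=W[k]
        print(n,x,y,k.sum(),np.percentile(w[:,2],[5,50,95]) if k.sum()>10 else 0,circ(w) if k.sum()>10 else 0)
E
```

```text
tool_pos: [0.5632, -0.0809, 0.1751]
force: [0.3, -0.3, -0.1]
grip_width: 0.087
tool_pos: [0.5614, -0.2744, 0.1702]
tool_rot: [-180.0, -0.1, 92.7]
dp cm [-0.26 -0.1   4.67] twist 0.3 t 48.1 F [ 0.2 -0.7  0.4] pos [ 0.5614 -0.2744  0.1702] rot [-1.80e+02 -1.00e-01  9.27e+01] w 0.087 j7 37
scene 0.561 -0.078 139 [0.09870226 0.10127138 0.10364564] (array([ 0.56270195, -0.07941422,  0.02639547]), np.float64(0.0011424078271571095))
scene 0.5605 -0.277 161 [0.17158757 0.17459262 0.1764532 ] (array([ 0.56403911, -0.2697168 ,  0.01063747]), np.float64(0.004306501039813764))
side 0.561 -0.078 25 [0.09858068 0.10075462 0.10221333] (array([ 0.56065132, -0.07966843,  0.02566987]), np.float64(0.0010240830041662557))
side 0.5605 -0.277 419 [0.17194098 0.17412002 0.17566051] (array([ 0.55938902, -0.27898205,  0.01428997]), np.float64(0.004705511265893141))
```

View pics/side7.png

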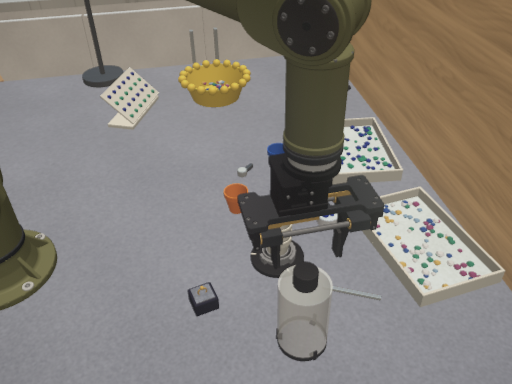

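The side view shows the stack in the socket, the cover at (303,310) undisturbed and the bystanders in place. I'll regrip the cover.

```bash
python3 -m jog '[{"dp":[-0.1,0,1],"twist":0,"fingers":1},{"dp":[-0.1,0,2.5],"twist":0,"fingers":1},{"dp":[-0.1,0,3.8],"twist":0,"fingers":1},{"dp":[-0.1,0,4.6],"twist":0,"fingers":1},{"dp":[-0.1,0,4.6],"twist":0,"fingers":1},{"dp":[-0.1,0,4.6],"twist":0,"fingers":1}]'|sed -n '2,4p';  python3 -m jog '[{"dp":[0,0,0],"twist":0,"fingers":0.3},{"dp":[0,0,0],"twist":0,"fingers":0.3},{"dp":[0,0,0],"twist":0,"fingers":0.3},{"dp":[0,0,0],"twist":0,"fingers":0.3},{"dp":[0,0,0],"twist":0,"fingers":0.3},{"dp":[0,0,0],"twist":0,"fingers":0.3},{"dp":[0,0,0],"twist":0,"fingers":0.3}]' 35; python3 -m jog '[{"dp":[0,0,-3],"twist":0,"fingers":0.3},{"dp":[0,0,-6],"twist":0,"fingers":0.3},{"dp":[0,0,-9],"twist":0,"fingers":0.3},{"dp":[0,0,-12],"twist":0,"fingers":0.3},{"dp":[0,0,-13],"twist":0,"fingers":0.3},{"dp":[0,0,-13],"twist":0,"fingers":0.3},{"dp":[0,0,-13],"twist":0,"fingers":0.3}]'; python3 -c "
from h import *
to(.5605,-.078,.253,92.4)"
```

```text
tool_pos: [0.5612, -0.2777, 0.1251]
tool_rot: [180.0, 0.0, 92.5]
force: [-0.2, 0.2, 0.3]
time_s: 49.8
tool_pos: [0.561, -0.2774, 0.1247]
tool_rot: [180.0, -0.0, 92.5]
force: [-0.1, 0.4, -0.6]
grip_width: 0.0394
grasp_force: 35.3
time_s: 50.68
tool_pos: [0.5603, -0.2769, 0.253]
tool_rot: [-179.9, -0.1, 92.5]
force: [0.3, -0.1, -2.2]
grip_width: 0.0393
grasp_force: 35.2
dp cm [19.87  0.9   0.  ] twist 0.1 t 50.7 F [ 0.3 -0.1 -2.2] pos [ 0.5603 -0.2769  0.253 ] rot [-1.799e+02 -1.000e-01  9.250e+01] w 0.0393 j7 35
```

```bash
python3 -m jog '[{"dp":[4,0.2,0],"twist":0,"fingers":0.3},{"dp":[8,0.4,0],"twist":0,"fingers":0.3},{"dp":[12,0.5,0],"twist":0,"fingers":0.3},{"dp":[16,0.7,0],"twist":0,"fingers":0.3},{"dp":[19.7,0.85,0],"twist":0,"fingers":0.3},{"dp":[19.7,0.85,0],"twist":0,"fingers":0.3},{"dp":[19.7,0.85,0],"twist":0,"fingers":0.3},{"dp":[19.7,0.85,0],"twist":0,"fingers":0.3}]'|sed -n '2,4p'; python3 - <<'E'
from h import *
from cell import env
to(.5608,-.0795,.16,92.4)
for n in("scene","side"):
    c=env.read_camera(n);cv2.imwrite(f"pics/{n}8.png",c["pixels"]);np.savez(n+"8.npz",**c);W=world(c).reshape(-1,3)
    for lo,hi,r in((.25,.278,.043),(.14,.25,.043)):
        k=(np.hypot(W[:,0]-.561,W[:,1]+.078)<.06)&(W[:,2]>lo)&(W[:,2]<hi)&(c["pixels"].reshape(-1,3).min(1)>95);w=W[k]
        print(n,lo,k.sum(),circ(w,r) if k.sum()>10 else 0)
E
```

```text
tool_pos: [0.5603, -0.0819, 0.2544]
tool_rot: [-180.0, 0.0, 92.4]
force: [0.1, -0.2, -2.7]
dp cm [0.24 0.06 9.44] twist -0.0 t 51.7 F [ 0.1 -0.2 -2.7] pos [ 0.5603 -0.0819  0.2544] rot [-180.     0.    92.4] w 0.0392 j7 12
scene 0.25 558 (array([ 0.55839692, -0.08685345]), np.float64(0.005179499445699309))
scene 0.14 745 (array([ 0.56079009, -0.08311905]), np.float64(0.0007479839106574393))
side 0.25 1109 (array([ 0.55940432, -0.07940465]), np.float64(0.007913793557860045))
side 0.14 2205 (array([ 0.55924478, -0.08114012]), np.float64(0.0009803522830032626))
```

View pics/side8.png

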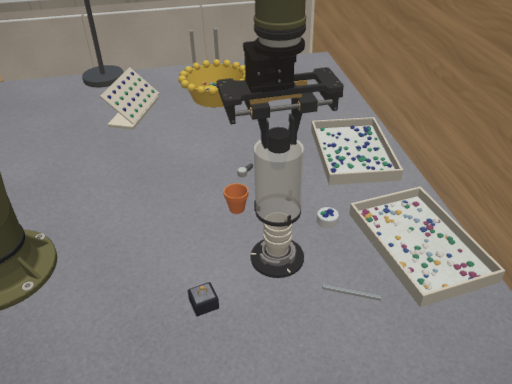

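The side view shows the cover at (278,185) hanging plumb over the stack, its rib ring at row 210.

```bash
python3 -m jog '[{"dp":[0.05,0.05,1],"twist":0,"fingers":0.3},{"dp":[0.05,0.05,3],"twist":0,"fingers":0.3},{"dp":[0.05,0.05,5],"twist":0,"fingers":0.3},{"dp":[0.05,0.05,7],"twist":0,"fingers":0.3},{"dp":[0.05,0.05,8.5],"twist":0,"fingers":0.3},{"dp":[0.05,0.05,8.8],"twist":0,"fingers":0.3},{"dp":[0.05,0.05,8.8],"twist":0,"fingers":0.3}]'|sed -n '2,4p'; python3 - <<'E'
from h import *
from cell import env
to(.5608,-.0795,.135,92.4)
for n in("scene","side"):
    c=env.read_camera(n);cv2.imwrite(f"pics/{n}9.png",c["pixels"]);np.savez(n+"9.npz",**c);W=world(c).reshape(-1,3)
    for lo,hi,r in((.08,.17,.043),):
        k=(np.hypot(W[:,0]-.561,W[:,1]+.078)<.06)&(W[:,2]>lo)&(W[:,2]<hi)&(c["pixels"].reshape(-1,3).min(1)>95);w=W[k]
        print(n,lo,k.sum(),circ(w,r) if k.sum()>10 else 0)
    k=(np.hypot(W[:,0]-.561,W[:,1]+.078)<.06)&(np.abs(W[:,2]-.01)<.006)&(c["pixels"].reshape(-1,3).max(1)<60)
E
```

```text
tool_pos: [0.5614, -0.0799, 0.167]
tool_rot: [180.0, 0.0, 92.5]
force: [0.1, -0.0, -1.1]
dp cm [ 0.04 -0.06  3.2 ] twist 0.1 t 52.6 F [ 0.1 -0.  -1.1] pos [ 0.5614 -0.0799  0.167 ] rot [180.    0.   92.5] w 0.0394 j7 13
scene 0.08 357 (array([ 0.56200032, -0.08109791]), np.float64(0.0008094266757750389))
side 0.08 1612 (array([ 0.56053001, -0.07914642]), np.float64(0.0009700205264529526))
```

```bash
python3 -m jog '[{"dp":[0.05,-0.03,0.6],"twist":0,"fingers":0.3},{"dp":[0.05,-0.03,1.2],"twist":0,"fingers":0.3},{"dp":[0.05,-0.03,1.7],"twist":0,"fingers":0.3},{"dp":[0.05,-0.03,1.7],"twist":0,"fingers":0.3}]'|sed -n '2,4p';python3 -m jog '[{"dp":[0,0,0.2],"twist":0,"fingers":0.3},{"dp":[0,0,0.4],"twist":0,"fingers":0.3},{"dp":[0,0,0.4],"twist":0,"fingers":0.3}]'|sed -n '2p;4p';python3 -m jog '[{"dp":[0,0,0.2],"twist":0,"fingers":0.3},{"dp":[0,0,0.4],"twist":0,"fingers":0.3},{"dp":[0,0,0.4],"twist":0,"fingers":0.3}]'|sed -n '2p;4p'
```

```text
tool_pos: [0.5605, -0.0792, 0.1491]
tool_rot: [-179.9, -0.0, 92.5]
force: [-1.0, -0.6, -2.4]
tool_pos: [0.5608, -0.0793, 0.1457]
force: [0.1, 0.1, -2.7]
tool_pos: [0.5607, -0.0792, 0.1415]
force: [-0.5, 0.6, -1.6]
```

Past the ridge tops with no contact. I'll carry on down to the seat.

```bash
python3 -m jog '[{"dp":[0,0,0.2],"twist":0,"fingers":0.3},{"dp":[0,0,0.4],"twist":0,"fingers":0.3},{"dp":[0,0,0.4],"twist":0,"fingers":0.3}]'|sed -n '2p;4p';python3 -m jog '[{"dp":[0,0,0.1],"twist":0,"fingers":0.3},{"dp":[0,0,0.2],"twist":0,"fingers":0.3},{"dp":[0,0,0.2],"twist":0,"fingers":0.3}]'|sed -n '2p;4p';python3 -m jog '[{"dp":[0,0,0.1],"twist":0,"fingers":0.3},{"dp":[0,0,0.1],"twist":0,"fingers":0.3}]'|sed -n '2p;4p'
```

```text
tool_pos: [0.5607, -0.0792, 0.1375]
force: [-0.9, 0.6, -2.1]
tool_pos: [0.5608, -0.0793, 0.1357]
force: [0.0, 0.3, -2.9]
tool_pos: [0.5609, -0.0793, 0.1348]
force: [0.1, -0.2, -2.0]
```

```bash
python3 -m jog '[{"dp":[0,0,0.1],"twist":0,"fingers":0.3},{"dp":[0,0,0.1],"twist":0,"fingers":0.3},{"dp":[0,0,0.1],"twist":0,"fingers":0.3}]'|sed -n '2p;4p'
```

```text
tool_pos: [0.5612, -0.0793, 0.1346]
force: [-2.1, -0.2, 5.0]
```

Seated. Turning clockwise.

```bash
python3 -m jog '[{"dp":[0,0,-0.05],"twist":7,"fingers":0.3},{"dp":[0,0,-0.05],"twist":14,"fingers":0.3},{"dp":[0,0,-0.05],"twist":21,"fingers":0.3},{"dp":[0,0,-0.05],"twist":28,"fingers":0.3},{"dp":[0,0,-0.05],"twist":35,"fingers":0.3},{"dp":[0,0,-0.05],"twist":42,"fingers":0.3},{"dp":[0,0,-0.05],"twist":49,"fingers":0.3},{"dp":[0,0,-0.05],"twist":52,"fingers":0.3}]'|sed -n '2,5p'; python3 -m jog '[{"dp":[0,0,0],"twist":2,"fingers":0.3},{"dp":[0,0,0],"twist":4,"fingers":0.3},{"dp":[0,0,0],"twist":4,"fingers":0.3}]'|sed -n '2,5p'; python3 -c "
from cell import env
print(env.get_obs()['wrist_torque'])"
```

```text
tool_pos: [0.5613, -0.0793, 0.1346]
tool_rot: [180.0, -0.0, 40.4]
force: [-0.8, -1.2, 3.0]
grip_width: 0.0389
tool_pos: [0.5613, -0.0793, 0.1346]
tool_rot: [180.0, -0.1, 36.5]
force: [-0.7, 0.1, 4.1]
grip_width: 0.0394
[-0.00579143  0.26099983 -0.05574474]
```

```bash
for i in 1; do python3 -m jog '[{"dp":[0,0,0],"twist":2,"fingers":0.3},{"dp":[0,0,0],"twist":4,"fingers":0.3},{"dp":[0,0,0],"twist":4,"fingers":0.3}]'|sed -n '3,4p'; python3 -c "
from cell import env
print(env.get_obs()['wrist_torque'])"; python3 -m jog '[{"dp":[0,0,0],"twist":2,"fingers":0.3},{"dp":[0,0,0],"twist":3,"fingers":0.3},{"dp":[0,0,0],"twist":3,"fingers":0.3}]'|sed -n '3,4p'; python3 -c "
from cell import env
print(env.get_obs()['wrist_torque'])"; done
```

```text
tool_rot: [180.0, -0.0, 32.5]
force: [0.8, 0.2, 5.5]
[0.05082962 0.24366159 0.03481896]
tool_rot: [180.0, -0.0, 29.6]
force: [-0.4, 1.0, 5.1]
[0.10689022 0.34640937 0.74589435]
```

```bash
python3 -m jog '[{"dp":[0,0,0],"twist":2,"fingers":0.3},{"dp":[0,0,0],"twist":2,"fingers":0.3},{"dp":[0,0,0],"twist":2,"fingers":0.3}]'|sed -n '3,4p'; python3 -c "
from cell import env
print(env.get_obs()['wrist_torque'])"; python3 -m jog '[{"dp":[0,0,-0.05],"twist":0,"fingers":1},{"dp":[0,0,-0.05],"twist":0,"fingers":1},{"dp":[0,0,-0.05],"twist":0,"fingers":1},{"dp":[0,0,-0.05],"twist":0,"fingers":1},{"dp":[0,0,-2],"twist":0,"fingers":1},{"dp":[0,0,-5],"twist":0,"fingers":1},{"dp":[0,0,-10],"twist":0,"fingers":1},{"dp":[0,0,-10],"twist":0,"fingers":1}]'|sed -n '2,5p'; python3 - <<'E'
from h import *
from cell import env
o=[]
for n in("scene","side"):
    c=env.read_camera(n);x,y=(105,120) if n=="scene" else (215,150)
    o.append(cv2.resize(c["pixels"][y:y+130,x:x+110],(400,473),interpolation=cv2.INTER_CUBIC))
    np.savez(n+"f.npz",**c)
cv2.imwrite("pics/fin.png",np.hstack(o))
E
```

```text
tool_rot: [180.0, -0.1, 27.6]
force: [0.2, 1.8, 5.6]
[ 0.31992926 -0.09705402  0.81787399]
tool_pos: [0.5638, -0.0801, 0.2398]
tool_rot: [179.8, -0.5, 27.5]
force: [-0.6, -0.9, 0.2]
grip_width: 0.087
```

View pics/fin.png

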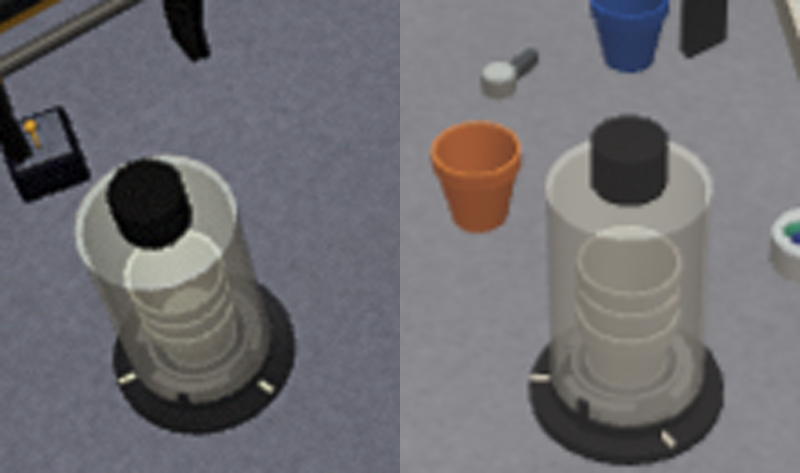

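The final picture shows the cover down and level over three nested tumblers. The rib is at scene (155,229) and side (266,261), clockwise of the marks. I'll check its angle.

```bash
python3 - <<'E'
from h import *
for n,rb,m in(("scene",(155.3,229.2),[(126/3.636+105,379/3.636+120),(265/3.636+105,386/3.636+120)]),("side",(265.6,261.4),[(140/3.636+215,378/3.636+150),(268/3.636+215,439/3.636+150)])):
    c=dict(np.load(n+"f.npz"));W=world(c).reshape(-1,3)
    b=np.array([.5627,-.0792]) if n=="scene" else np.array([.5592,-.0797])
    for p,z in[(rb,.018)]+[(q,.01) for q in m]:
        q=ray(c,p,z)[0,:2]-b;print(n,np.hypot(*q),np.degrees(np.arctan2(q[1],q[0])))
    k=(np.hypot(W[:,0]-.561,W[:,1]+.078)<.03)&(W[:,2]>.16);print(np.percentile(W[k,2],[50,95]))
E
```

```text
scene 0.038093950838999885 -19.991673891932294
scene 0.04854559168191378 -74.73568150518412
scene 0.048485184028620995 46.0563283901716
[0.38028418 0.41882053]
side 0.034236804615372214 -143.28487038751365
side 0.048002001005258275 164.96060038259142
side 0.04858167945366545 -73.38974709039633
[0.38364013 0.42051598]
```

```bash
python3 -c "
from cell import env
print(env.sign_off())"
```

```text
the job is handed in; nothing more can be done
None
```

I handed the job in: all three white tumblers are nested in the socket and the cover is back on, turned clockwise until it met its stop. The hand-in call gave no verdict; my last pictures show the cover level and its rib within a few degrees of home.

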